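# Lock down the decoder and hang up the tools

## Task

The decoder has been serviced and is back in its tray: swing the hold-down bar over it until the bar rests in its catch, then turn the black wing knob clockwise until its torque-limiting clutch slips, and stop there, without cranking on or loosening it. Put away every coloured-handled tool lying about by hanging it by the eye of its handle on a peg of the sloped tool board, one tool to a peg, and leave the rest of the table as it is.

Things in the scene. Friction and masses are not known exactly. Their poses are not given: they have to be found in the camera images.
- driver_grip (a point): red-handled flat screwdriver, about 195 mm long, 140 g; may be absent. This point is the centre of its handle, half-way up. Own x axis points from the hanging eye along the handle to the working end, z is normal to the flat of the tool (up as it lies on the table, where the tool rests flat with this point 10 mm above the surface). Handle: 26 mm wide (y), 20 mm thick (z), straight from 46 mm behind this point to 38 mm ahead
- driver_eye (a point): centre of the round hanging eye in the butt of the red-handled flat screwdriver's handle, 65 mm behind the grip point along the tool's -x: hole 26 mm wide, outer diameter 42 mm, 12 mm thick; axes as the grip point's. At the other end a steel shank, 8 to 18 mm wide, runs from 38 to 66 mm ahead of the grip point, on the tool's axis
- nutdriver_grip (a point): green-handled nut driver, about 195 mm long, 140 g; may be absent. This point is the centre of its handle, half-way up. Own x axis points from the hanging eye along the handle to the working end, z is normal to the flat of the tool (up as it lies on the table, where the tool rests flat with this point 10 mm above the surface). Handle: 26 mm wide (y), 20 mm thick (z), straight from 46 mm behind this point to 38 mm ahead
- nutdriver_eye (a point): centre of the round hanging eye in the butt of the green-handled nut driver's handle, 65 mm behind the grip point along the tool's -x: hole 26 mm wide, outer diameter 42 mm, 12 mm thick; axes as the grip point's. At the other end a steel shank, 8 to 18 mm wide, runs from 38 to 66 mm ahead of the grip point, on the tool's axis
- spanner_grip (a point): orange-handled open-jaw spanner, about 195 mm long, 140 g; may be absent. This point is the centre of its handle, half-way up. Own x axis points from the hanging eye along the handle to the working end, z is normal to the flat of the tool (up as it lies on the table, where the tool rests flat with this point 10 mm above the surface). Handle: 26 mm wide (y), 20 mm thick (z), straight from 46 mm behind this point to 38 mm ahead
- spanner_eye (a point): centre of the round hanging eye in the butt of the orange-handled open-jaw spanner's handle, 65 mm behind the grip point along the tool's -x: hole 26 mm wide, outer diameter 42 mm, 12 mm thick; axes as the grip point's. At the other end a steel shank, 8 to 18 mm wide, runs from 38 to 66 mm ahead of the grip point, on the tool's axis
- extractor_grip (a point): yellow-handled flat card extractor, about 195 mm long, 140 g; may be absent. This point is the centre of its handle, half-way up. Own x axis points from the hanging eye along the handle to the working end, z is normal to the flat of the tool (up as it lies on the table, where the tool rests flat with this point 10 mm above the surface). Handle: 26 mm wide (y), 20 mm thick (z), straight from 46 mm behind this point to 38 mm ahead
- extractor_eye (a point): centre of the round hanging eye in the butt of the yellow-handled flat card extractor's handle, 65 mm behind the grip point along the tool's -x: hole 26 mm wide, outer diameter 42 mm, 12 mm thick; axes as the grip point's. At the other end a steel shank, 8 to 18 mm wide, runs from 38 to 66 mm ahead of the grip point, on the tool's axis
- peg0 (a point): peg 0 of 4 (0 leftmost seen from the robot) on the sloped tool board: steel, 10 mm thick, yellow foot washer, square to the board, 45 mm long. This point is on its axis 10 mm above the board, where an eye's centre comes when its tool lies on the board. Own z runs along the peg out of the board (30 degrees from vertical, leaning to the robot's side), own x straight up the slope
- peg1 (a point): peg 1 of the sloped tool board, counted from the left as seen from the robot; point and axes as for peg 0. The fixed grey board's surface is 290 mm wide and reaches 195 mm down-slope of the pegs to a 10 mm lip, 45 mm up-slope of them; pegs 70 mm apart in a level row
- peg2 (a point): peg 2 of the sloped tool board, counted from the left as seen from the robot; point and axes as for peg 0. The fixed grey board's surface is 290 mm wide and reaches 195 mm down-slope of the pegs to a 10 mm lip, 45 mm up-slope of them; pegs 70 mm apart in a level row
- peg3 (a point): peg 3 of the sloped tool board, counted from the left as seen from the robot; point and axes as for peg 0. The fixed grey board's surface is 290 mm wide and reaches 195 mm down-slope of the pegs to a 10 mm lip, 45 mm up-slope of them; pegs 70 mm apart in a level row
- bar (a joint): hinge of the hold-down bar, rad: 0 when the bar lies in its catch (end stop), grows as it is raised, to 1.5; a stiff friction hinge (0.6 N m) that stays where it is left
- bar_hinge (a point): point on the hinge axis of the hold-down bar, at the left post of the decoder's tray, 84 mm above the table; its x axis is the hinge axis, level; its -y axis runs along the bar to the nose
- bar_nose (a point): centre of the red nose of the hold-down bar (aluminium bar 26 mm wide along the hinge axis, 10 mm thick), 243 mm from the hinge axis and 13 mm from the bar's end; the nose overhangs the catch, a steel fork at the right post of the tray 30 mm nearer the hinge, so it can be pinched across its width from above, open or closed
- screw (a joint): clamp screw in the middle of the hold-down bar, rad: grows as it is turned clockwise seen from above (tightening), up to its tight stop at 2.6; starts between 0.2 and 1.1; turns with 0.06 N m. It is the dark disc with a white line under the knob
- clutch (a joint): torque-limiting clutch between the wing knob and the clamp screw, rad: how far the knob has slipped clockwise on the screw. 0 at the start; stays there until the screw is tight, then the clutch slips at 0.35 N m and this grows (the knob's yellow end runs ahead of the white line)
- knob_grip (a point): centre of the wing of the black knob on the hold-down bar (106 mm from the hinge, 48 mm above the bar's centre line): wing 64 mm long, 14 mm thick, 26 mm tall (13 mm above and below this point), yellow at one end; its own x axis runs along the wing to the yellow end, z along the screw away from the bar (up when the bar is closed). Below the wing is a 16 mm stem 18 mm tall, then a 42 mm disc
- tape: grey roll of tape, 90 mm across, 48 mm tall, bystander, origin at the centre of its underside
- meter: black hand-held meter, 150 mm, bystander, origin at the centre of its underside
- mug: white mug, bystander, origin at the centre of its underside
- remote: black remote control, 170 mm, bystander, origin at the centre of its underside
- notepad: white notepad, 150 x 100 mm, bystander, origin at the centre of its underside
- partsbin: yellow parts bin, 120 x 160 mm, bystander, origin at the centre of its underside
There are look-alikes about, which are no part of the job. Of the things that look like the part that bears nutdriver_grip, the largest one is meant.

How it is judged:
By the outcome, as a careful person would: the job done as asked, in the order asked, and still so for the second after the job is handed in, with the robot touching nothing.
Of driver, nutdriver, spanner, extractor only 3 to 4 are there at a start; the rules pass over those that are not, and their reading is None.
At some moment in a run one of driver, nutdriver, spanner, extractor may be knocked a few centimetres aside while the robot is not near it.
Once in a run the grip may slacken for a moment while it holds something.
It also fails if it takes over 210 s, if anything falls off the work surface, if the arm or the gripper's body presses on something with over 40 N, if the wrist force passes 120 N, or if a joint passes its speed limit or range.

## Robot

A 6-joint arm with a two-finger parallel gripper is mounted at the origin on the work surface. World frame = base frame: x ahead of the robot, y to its left, z up, the work surface at z = 0. Lengths are in m, angles in rad, forces in N, time in s.
With the tool pointing down it reaches from about 0.35 to 0.975 m from the base axis. Payload 4.9 kg.
Tool frame: the origin (TCP) lies at the very end of the fingers, on their centre line; the grasp point (between the pads) lies 19 mm behind it; z points along the fingers, y is the direction in which the jaws open and shut (so a half turn about z gives the same grasp; the last joint's range is limited). The gripper opens to 85 mm and grips with 20 to 120 N. Pads are 22 mm wide; open, the fingers measure 114 mm over their backs; the gripper's body (76 mm by 85 mm) begins 54 mm behind the grasp point. The pads swing forward as they close: fully open they stand 13 mm farther back than shut.
Start: joints at [1.039, 0.053, 1.613, -0, 1.476, -0.119], TCP at [0.251, 0.572, 0.231] pointing down, gripper open.
Joint ranges: [-3.01, 3.01], [-1.01, 2.22], [0.06, 2.58], [-1.02, 4.17], [0.09, 2.62], [-3.14, 3.14]. Speed limits (rad/s): [2.57, 2.57, 3.14, 3.14, 3.14, 3.14].

## Interface

Orientations are given as a rotation vector (axis times angle).
In Python, from station import ctrl gives the robot as it stands.
- The arm moves only by the tool step_arm, never from a script. Its argument "moves" is a list of rows, each a list of 5 numbers: the opening, from 0 (shut) to 1 (fully open), then the shift along the world's x, y, z in m, then the turn about the world's z in degrees. A call has 1 to 20 rows; each row shifts and turns the pose as measured when the row begins; what a row does not reach is not made up. A row lasts 1/8 s, in which the tool goes at most 62.5 mm and 10.7 degrees, less where a joint would pass 70% of its speed; a pose out of reach is approached as far as the arm can. A call is refused whole if a number of a shift passes 0.0625 or a number of a turn 10.7, either way. A call with a gripper value outside its range is refused whole. The fingers move at their own pace and stop on an object; "newtons" is the grip in N (left out, the last holds). Time passes only in rows, so rows that do not move let the fingers close. It gives the time, the measured TCP pose, the force and the opening at its end, in the units of the state.
- ctrl.get_obs(): the state, without advancing time (a new reading comes with each control period).
- ctrl.get_image(name): name is "side" or "top"; returns a dict with "color" (384x512x3 uint8, red, green, blue), "camera_matrix" (3x3 intrinsics, pixels), "R" (3x3) and "t" (3): a world point X has camera coordinates R X + t. Camera axes: x right, y down, z forward; pixel columns grow to the right and rows downward; lengths in m; the calibration is good to about 2 mm. A picture is of the moment at which its call begins. There is no depth.
- ctrl.finish_job(): hands the job in, once; it reports no verdict.
Trained networks look in a picture, given as the dict that the camera call returned (one of the last four; its "shot" number tells which), for a name from the list of things; names that differ only in an ending like _2 or _b are one class to them, and where a whole thing is asked for, a point or a joint stands for the part that bears it (a point fixed in the world has none). Each returns a list of dicts, best first, with "p" (0 to 1); they miss things now and then, are a little off and sometimes report something else, mostly with a low value. They report only what shows in the picture. A call takes as long as a camera call. They do not tell look-alikes from the thing itself.
- ctrl.spot_in(picture, query): "bbox" ([left, top, right, bottom] in pixels, round what is visible of it).
The state is a dict: "t": time; "q": joint angles; "dq": joint speeds; "effort": joint torques, N m; "tool_pos": TCP position; "tool_rot": TCP orientation; "contact_force": force on the tool from outside, world axes, zero at the start; "wrist_torque": the same for the moment, N m; "opening": finger opening in m.
Only numpy, scipy, OpenCV 4.12 (cv2) and the standard library are available. Lean on these libraries where they do the work, as an engineer would, in place of code of your own. Each camera call takes 0.05 s, during which the arm holds its last target.

## Working session

There is one attempt and no reset: what is moved stays moved. The work goes in short steps, Python scripts to look and compute and a tool call to move; the robot and the scene stay as the last step left them, time stands still between calls to the robot, and variables do not carry over. Pictures are saved under pics/ and viewed, and the job is handed in when it is done.

Besides the shell and the picture viewer there is one more tool, called after "Request:" as name(argument=value, ...) on one line, values as JSON. step_arm: Moves the arm, as the interface text tells. Its arguments: {"type":"object","properties":{"moves":{"type":"array","items":{"type":"array","items":{"type":"number"}}},"newtons":{"type":"number"}},"required":["moves"]}

```bash
ls; mkdir -p pics; python3 - <<'E'
from station import ctrl
import cv2
for n in ("side","top"):
    p=ctrl.get_image(n); cv2.imwrite(f"pics/{n}0.png",cv2.resize(p["color"][:,:,::-1],(800,600),interpolation=cv2.INTER_CUBIC))
    print(n,p["camera_matrix"],p["R"],p["t"],-p["R"].T@p["t"])
print(ctrl.get_obs())
E
```

```text
pics
side [[365.77937334   0.         253.09538873]
 [  0.         365.77937334 192.84466177]
 [  0.           0.           1.        ]] [[ 0.98449736 -0.17463866  0.01631836]
 [-0.09729117 -0.62112724 -0.77764734]
 [ 0.14594307  0.76400412 -0.62848893]] [-0.47420223  0.11988331  1.02428576] [ 0.32902703 -0.79090979  0.74471739]
top [[450.83884901   0.         246.65689989]
 [  0.         450.83884901 194.43598832]
 [  0.           0.           1.        ]] [[ 2.14483062e-02 -9.99760961e-01  4.24159876e-03]
 [-9.82262429e-01 -2.18630148e-02 -1.86232459e-01]
 [ 1.86280676e-01 -1.71992308e-04 -9.82496555e-01]] [0.00810678 0.48927829 1.37950366] [0.22345094 0.01903921 1.4464427 ]
{'t': 0.1, 'q': array([ 1.03900362e+00,  5.32972513e-02,  1.61415774e+00, -2.04959897e-05,
        1.47600342e+00, -1.18992023e-01]), 'dq': array([ 0.00138099, -0.00030135, -0.00254411,  0.00093591,  0.00073323,
        0.000632  ]), 'effort': array([ 2.25012457e-05, -3.94905317e+01, -3.71362424e+01, -1.23791951e-04,
        3.96334144e-03, -7.98000087e-06]), 'tool_pos': array([0.2504467 , 0.57200949, 0.23018136]), 'tool_rot': array([-6.43710108e-01, -3.07434679e+00,  2.78665684e-03]), 'contact_force': array([-0.2937781 , -0.03196607, -0.93963901]), 'wrist_torque': array([-0.01022431, -0.02545796, -0.02979902]), 'opening': 0.0854946136039305}
```

View pics/side0.png

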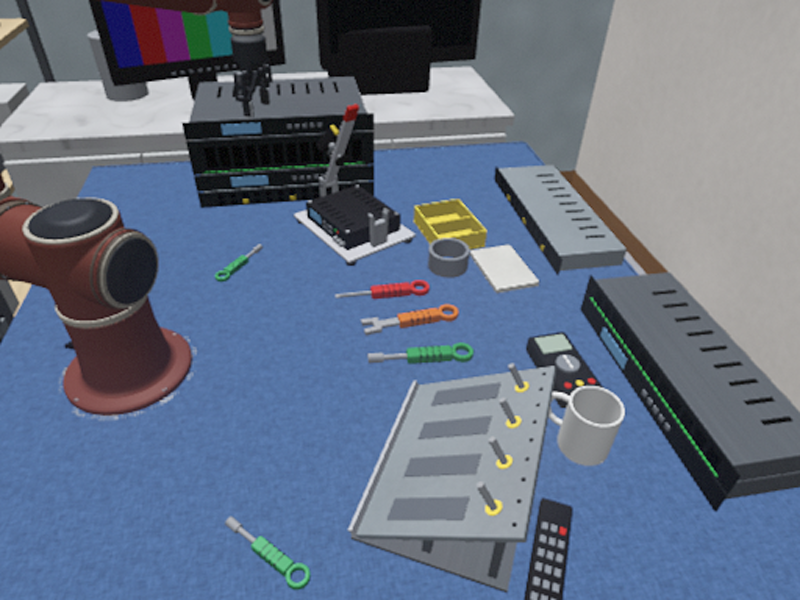

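View pics/top0.png

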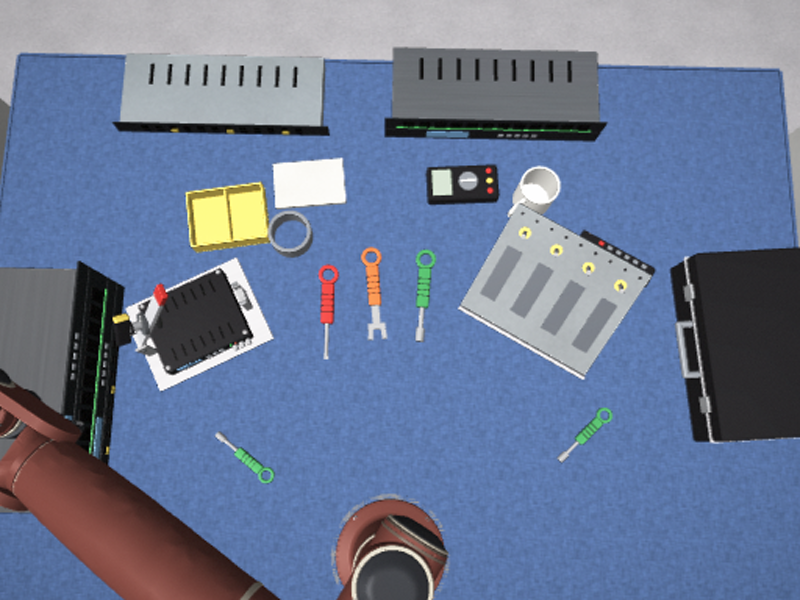

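```bash
cat > h.py <<'E'
from station import ctrl
import cv2, numpy as np
from scipy.optimize import least_squares
def P(p): return p["camera_matrix"]@np.c_[p["R"],p["t"]]
def tri(ps,uvs):
    X=cv2.triangulatePoints(P(ps[0]),P(ps[1]),np.float64(uvs[0]).reshape(2,1),np.float64(uvs[1]).reshape(2,1)); return (X[:3]/X[3]).ravel()
def plane(p,uv,z):
    d=p["R"].T@np.linalg.solve(p["camera_matrix"],[uv[0],uv[1],1]); c=-p["R"].T@p["t"]
    return c+d*(z-c[2])/d[2]
def proj(p,X):
    x=P(p)@np.r_[X,1]; return x[:2]/x[2]
def crop(p,box,name,s):
    l,t,r,b=box; c=p["color"][t:b,l:r,::-1]; cv2.imwrite(name,cv2.resize(c,None,fx=s,fy=s,interpolation=cv2.INTER_CUBIC))
E
python3 - <<'E'
from h import *
T=ctrl.get_image("top");S=ctrl.get_image("side")
crop(T,(60,140,190,260),"pics/t_bar.png",6)
crop(S,(170,50,280,180),"pics/s_bar.png",4.5)
crop(T,(290,120,430,250),"pics/t_board.png",4.5)
for q in ["driver_grip","nutdriver_grip","spanner_grip","extractor_grip"]:
    for p,n in((T,"T"),(S,"S")): print(q,n,[(np.round(d["bbox"]).astype(int).tolist(),round(d["p"],2)) for d in ctrl.spot_in(p,q)])
def blobs(p,lo,hi,n):
    h=cv2.cvtColor(p["color"],cv2.COLOR_RGB2HSV); m=cv2.inRange(h,lo,hi)
    k,l,st,c=cv2.connectedComponentsWithStats(m)
    for i in range(1,k):
        if st[i,4]>25:
            ys,xs=np.nonzero(l==i); print(n,st[i].tolist(),c[i].round(1), plane(p,c[i],.01).round(3))
for nm,lo,hi in (("red",(0,170,80),(5,255,255)),("orange",(6,170,120),(18,255,255)),("yellow",(22,150,120),(32,255,255)),("green",(50,120,70),(80,255,255))):
    blobs(T,lo,hi,"T "+nm); blobs(S,lo,hi,"S "+nm)
E
```

```text
driver_grip T [([203, 172, 214, 230], 0.67)]
driver_grip S [([218, 180, 277, 191], 0.6)]
nutdriver_grip T [([135, 277, 174, 309], 0.76), ([265, 161, 276, 221], 0.65), ([360, 260, 393, 297], 0.52)]
nutdriver_grip S [([145, 329, 198, 375], 0.9), ([236, 217, 302, 233], 0.61), ([137, 155, 168, 180], 0.6)]
spanner_grip T [([230, 157, 249, 216], 0.89), ([169, 136, 200, 170], 0.19)]
spanner_grip S [([235, 195, 296, 216], 0.56)]
extractor_grip T []
extractor_grip S [([203, 82, 216, 95], 0.28)]
T red [205, 170, 11, 29, 161] [209.8 185.3] [0.523 0.14  0.01 ]
T red [99, 182, 8, 13, 65] [102.7 188.2] [0.506 0.487 0.01 ]
T red [206, 200, 7, 7, 46] [209.1 202.8] [0.466 0.14  0.01 ]
S red [83, 3, 23, 38, 420] [94.6 21.7] [-0.307  2.265  0.01 ]
S red [220, 67, 9, 11, 62] [224.  72.] [0.526 1.146 0.01 ]
T yellow [120, 118, 52, 42, 488] [143.4 136.8] [0.683 0.366 0.01 ]
S yellow [266, 128, 45, 27, 606] [284.3 140.1] [0.677 0.406 0.01 ]
T green [274, 81, 35, 2, 38] [289.8  81.9] [ 0.889 -0.12   0.01 ]
T green [310, 82, 68, 3, 73] [343.7  82.9] [ 0.89  -0.303  0.01 ]
T green [266, 160, 13, 37, 245] [271.2 178.3] [ 0.551 -0.06   0.01 ]
T green [58, 185, 11, 99, 132] [ 62.9 229. ] [0.371 0.603 0.01 ]
T green [368, 261, 24, 23, 155] [379.3 272.4] [ 0.256 -0.403  0.01 ]
T green [150, 287, 25, 22, 150] [162.  296.9] [0.166 0.275 0.01 ]
S green [117, 8, 19, 30, 402] [126.   22.5] [-0.079  2.219  0.01 ]
S green [138, 164, 21, 16, 106] [147.2 171.6] [0.162 0.272 0.01 ]
S green [377, 190, 83, 115, 319] [419.4 249.1] [ 0.903 -0.207  0.01 ]
S green [260, 219, 43, 13, 323] [280.6 225.5] [ 0.552 -0.058  0.01 ]
S green [161, 349, 37, 28, 194] [183.2 364. ] [ 0.264 -0.417  0.01 ]
```

View pics/t_bar.png

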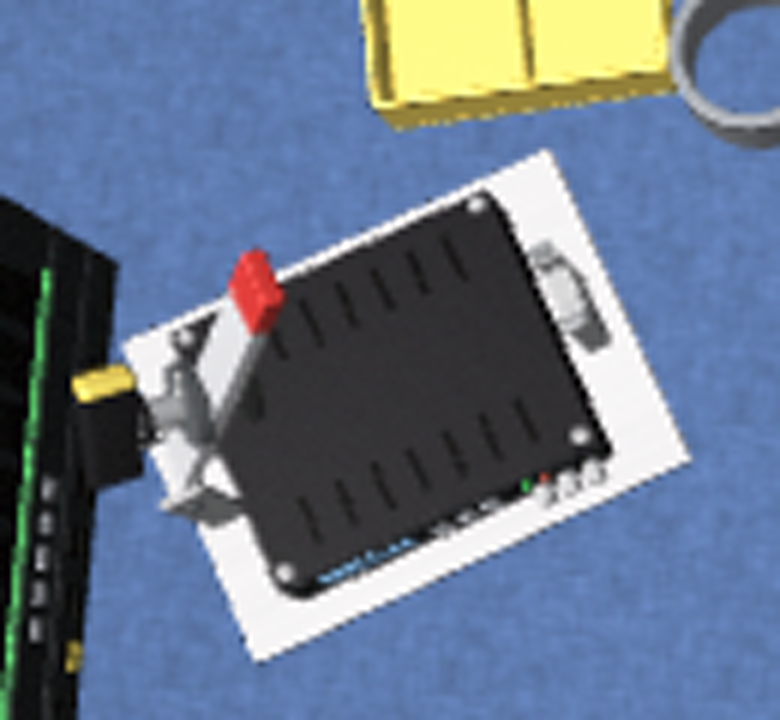

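View pics/s_bar.png

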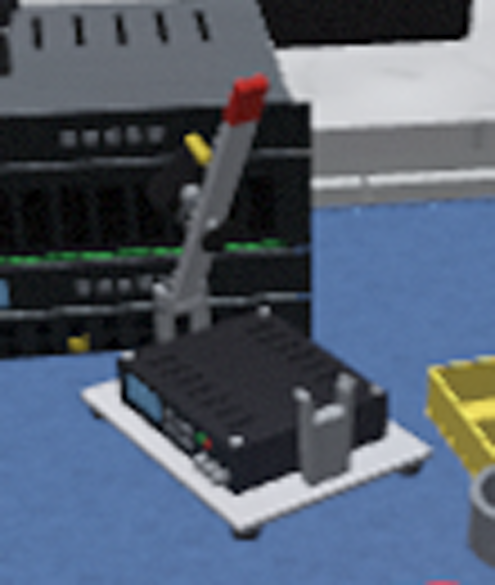

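View pics/t_board.png

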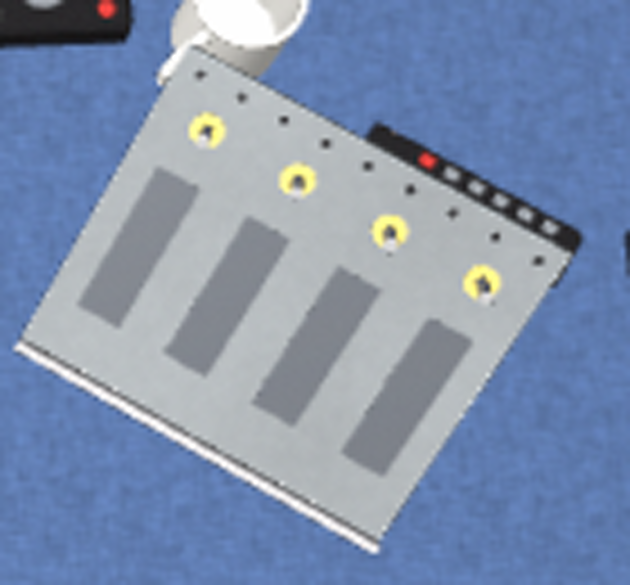

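```bash
python3 - <<'E'
from h import *
T=ctrl.get_image("top");S=ctrl.get_image("side")
tw=[(207,131),(298,181),(390,232),(482,283)]; sw=[(521,386),(513,421),(504,461),(493,507)]
W=[]
for a,b in zip(tw,sw):
    X=tri([T,S],[np.array(a)/4.5+[290,120],np.array(b)*.64]); W.append(X); print("peg",X.round(4))
W=np.array(W); print("mean",W.mean(0),np.diff(W,axis=0).round(4), np.degrees(np.arctan2(*(W[3]-W[0])[1::-1])))
n=tri([T,S],[(102.7,188.2),(224,72)]); print("nose",n)
# fork tips in side crop (300,395),(347,380)->px ; top: (543,250),(598,345)
for a,b in (((543,250),(347,382)),((598,345),(300,393))):
    print("fork",tri([T,S],[np.array(a)/6+[60,140],np.array(b)/4.5+[170,50]]))
f=plane(T,np.array((570,297))/6+[60,140],.09);print(f)
# knob yellow
print("yellow",tri([T,S],[np.array((103,382))/6+[60,140],np.array((199,150))/4.5+[170,50]]))
# hinge posts: side crop tops (160,290),(205,310)?
# segmentation of tools: eye & handle axis
for nm,(x0,x1),lo,hi in (("driver",(200,220),(0,120,50),(5,255,255)),("spanner",(228,252),(6,130,60),(18,255,255)),("nut",(262,282),(50,80,40),(85,255,255))):
    h=cv2.cvtColor(T["color"],cv2.COLOR_RGB2HSV); m=cv2.inRange(h,lo,hi); m[:, :x0]=0;m[:,x1:]=0;m[:150]=0;m[235:]=0
    ys,xs=np.nonzero(m); pts=np.array([plane(T,(x,y),.014)[:2] for x,y in zip(xs,ys)])
    mu=pts.mean(0); u,s,v=np.linalg.svd(pts-mu); d=v[0]*np.sign(-v[0][0]); # points to working end (-x)
    pr=(pts-mu)@d; print(nm,mu.round(4),"dir",d.round(3),np.degrees(np.arctan2(d[1],d[0])).round(1),"extent",pr.min().round(4),pr.max().round(4),"start",(mu+d*pr.min()).round(4),"grip=",(mu+d*(pr.min()+.086)).round(4))
E
```

```text
peg [ 0.6239 -0.2522  0.1152]
peg [ 0.5901 -0.3134  0.1153]
peg [ 0.5562 -0.3747  0.1152]
peg [ 0.5222 -0.4357  0.1146]
mean [ 0.57311102 -0.34397278  0.11510838] [[-0.0338 -0.0612  0.0001]
 [-0.034  -0.0614 -0.0001]
 [-0.0339 -0.0609 -0.0006]] -118.99653122444475
nose [0.44959924 0.39360992 0.29551468]
fork [0.51298201 0.31332355 0.09932328]
fork [0.46610596 0.28019798 0.11144096]
[0.48977776 0.3000835  0.09      ]
yellow [0.42045129 0.48448747 0.22117663]
driver [0.5091 0.1394] dir [-1.     0.007] 179.6 extent -0.0647 0.0548 start [0.5738 0.139 ] grip= [0.4878 0.1395]
spanner [0.5516 0.0471] dir [-0.995 -0.101] -174.2 extent -0.0648 0.0568 start [0.616  0.0536] grip= [0.5305 0.045 ]
nut [ 0.5512 -0.0596] dir [-0.998  0.07 ] 176.0 extent -0.0616 0.0606 start [ 0.6127 -0.0639] grip= [ 0.5269 -0.0579]
```

Request:
step_arm(moves=[[1,0,0,0.05,0],[1,0,0,0.05,0],[1,0,0,0.05,0],[1,0.04,-0.036,0,-10.5],[1,0.04,-0.036,0,-10.5],[1,0.04,-0.036,0,-10.5],[1,0.04,-0.036,0,-10.4],[1,0.04,-0.034,0,0],[1,0,0,0,0]])

```text
t: 1.82
tool_pos: [0.4545, 0.3877, 0.3863]
tool_rot: [-1.729, -2.622, -0.004]
contact_force: [-0.3, 1.0, 0.3]
opening: 0.0857
```

```bash
cat >> h.py <<'E'
from scipy.spatial.transform import Rotation as Ro
def st():
    o=ctrl.get_obs(); M=Ro.from_rotvec(o["tool_rot"]).as_matrix()
    print("t %.2f"%o["t"],"pos",o["tool_pos"].round(4),"yaw_y %.1f"%np.degrees(np.arctan2(M[1,1],M[0,1])),"z",M[:,2].round(3),"F",o["contact_force"].round(1),"M",o["wrist_torque"].round(2),"open %.4f"%o["opening"],"q",o["q"].round(2)); return o
E
python3 - <<'E'
from h import *
o=st()
T=ctrl.get_image("top");S=ctrl.get_image("side")
crop(S,(150,0,300,140),"pics/s1.png",4.2)
crop(T,(40,100,200,260),"pics/t1.png",3.7)
E
```

```text
t 1.82 pos [0.4545 0.3877 0.3863] yaw_y 23.2 z [ 0.001  0.003 -1.   ] F [-0.3  1.   0.3] M [0.01 0.   0.02] open 0.0857 q [ 0.58 -0.06  1.47  0.    1.73  0.18]
```

View pics/s1.png

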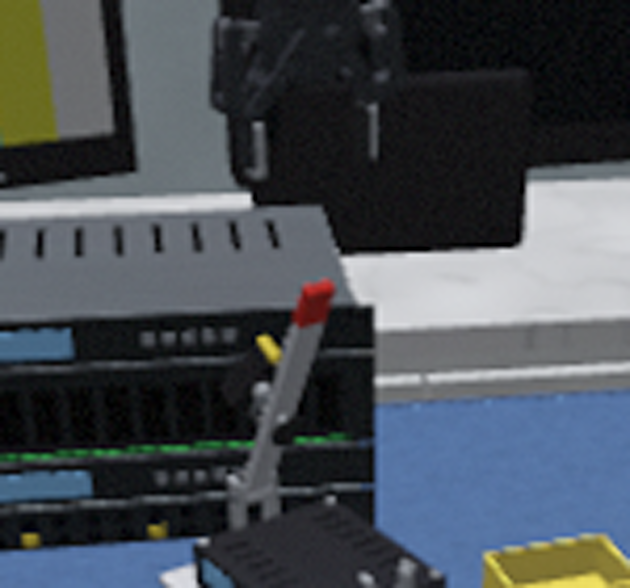

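View pics/t1.png

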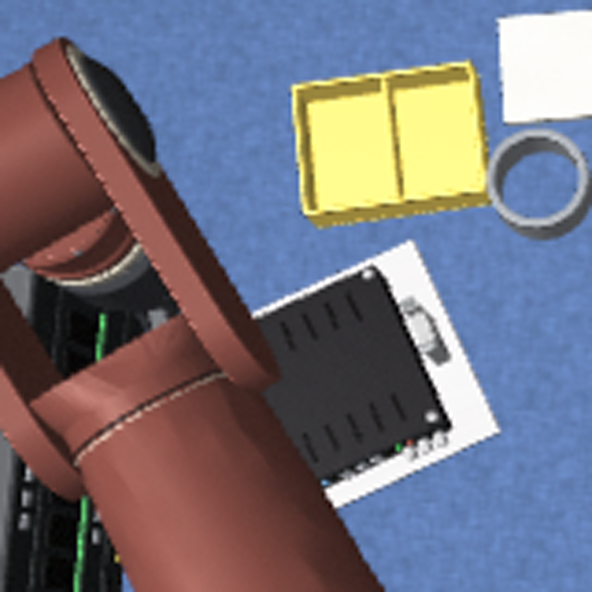

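Request:
step_arm(moves=[[1,-0.0045,0.006,-0.03,1.3],[1,0,0,-0.03,0],[1,0,0,-0.025,0],[1,0,0,-0.02,0],[1,0,0,0,0]])

```text
t: 2.55
tool_pos: [0.4424, 0.4016, 0.2804]
tool_rot: [-1.678, -2.653, -0.011]
contact_force: [0.1, -0.3, -0.5]
opening: 0.0859
```

```bash
python3 - <<'E'
from h import *
o=st()
S=ctrl.get_image("side")
crop(S,(180,30,280,120),"pics/s2.png",6)
E
```

```text
t 2.55 pos [0.4424 0.4016 0.2804] yaw_y 25.4 z [ 0.002  0.007 -1.   ] F [ 0.1 -0.3 -0.5] M [ 0.02 -0.02  0.03] open 0.0859 q [ 0.61 -0.04  1.63  0.    1.55  0.17]
```

View pics/s2.png

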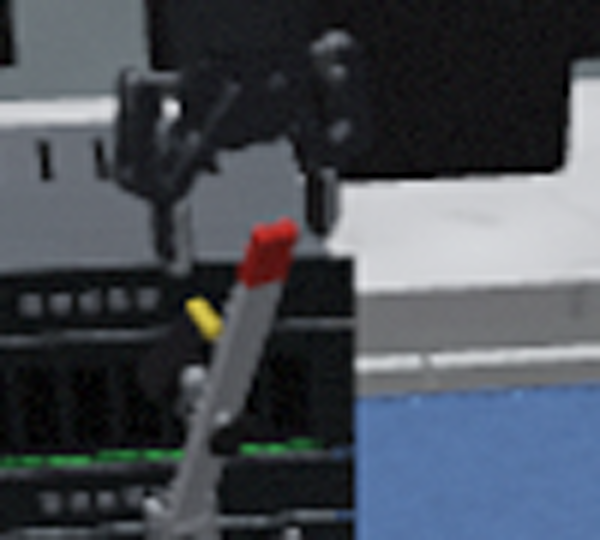

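Request:
step_arm(moves=[[1,0.006,-0.007,-0.008,-0.8],[1,0,0,0,0],[1,0,0,0,0]])

```text
t: 2.98
tool_pos: [0.4506, 0.3953, 0.277]
tool_rot: [1.699, 2.642, 0.022]
contact_force: [0.6, 0.4, 0.8]
opening: 0.0852
```

Request:
step_arm(moves=[[1,0,0,-0.008,0],[0.3,0,0,0,0],[0.25,0,0,0,0],[0,0,0,0,0],[0,0,0,0,0],[0,0,0,0,0],[0,0,0,0,0]], newtons=30)

```text
t: 3.85
tool_pos: [0.4522, 0.3961, 0.2695]
tool_rot: [1.695, 2.642, 0.029]
contact_force: [2.5, 1.0, 0.6]
opening: 0.0261
```

```bash
python3 - <<'E'
from h import *
o=st()
S=ctrl.get_image("side")
crop(S,(180,30,280,120),"pics/s3.png",6)
E
```

```text
t 3.85 pos [0.4522 0.3961 0.2695] yaw_y 24.6 z [ 0.012  0.014 -1.   ] F [2.5 1.  0.6] M [-0.13  0.41  0.38] open 0.0261 q [ 0.59 -0.04  1.64  0.    1.52  0.16]
```

View pics/s3.png

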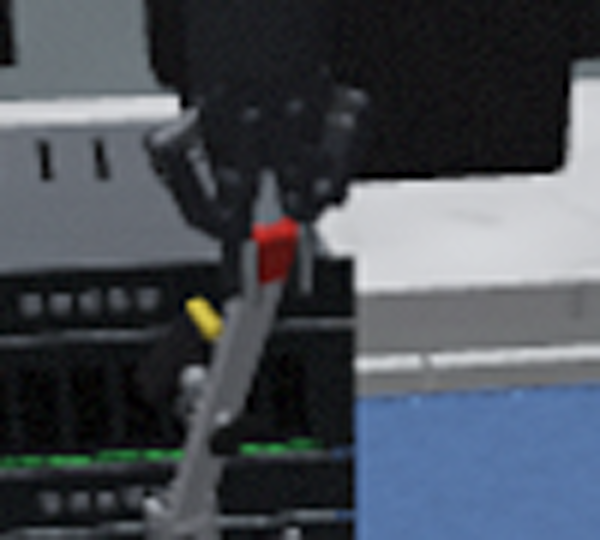

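Request:
step_arm(moves=[[0,0.014,-0.031,-0.023,0],[0,0.011,-0.024,-0.025,0],[0,0.009,-0.021,-0.028,0],[0,0,0,0,0]])

```text
t: 4.4
tool_pos: [0.4897, 0.3231, 0.1971]
tool_rot: [1.688, 2.643, 0.057]
contact_force: [3.0, -0.0, -3.2]
opening: 0.0261
```

```bash
python3 - <<'E'
from h import *
o=st()
S=ctrl.get_image("side")
crop(S,(180,30,280,150),"pics/s4.png",5)
E
```

```text
t 4.40 pos [0.4897 0.3231 0.1971] yaw_y 24.9 z [ 0.024  0.028 -0.999] F [ 3.  -0.  -3.2] M [-0.07 -0.04  0.63] open 0.0261 q [ 0.45 -0.04  1.76  0.02  1.38  0.01]
```

View pics/s4.png

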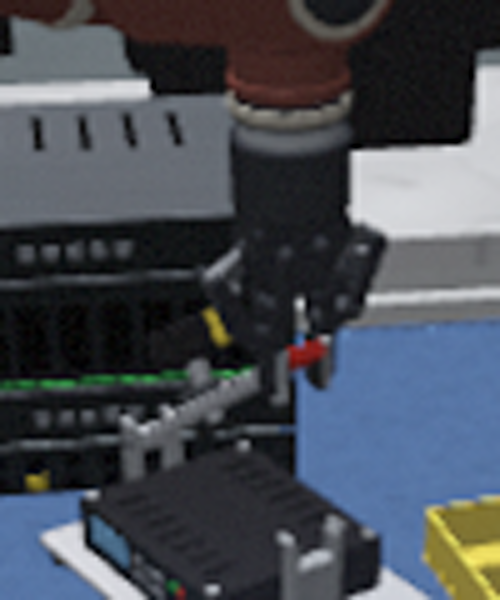

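Request:
step_arm(moves=[[0,0.01,-0.022,-0.04,0],[0,0.0045,-0.01,-0.033,0],[0,0.002,-0.004,-0.025,0],[0,0,0,0,0]], newtons=20)

```text
t: 4.95
tool_pos: [0.5079, 0.2875, 0.1012]
tool_rot: [1.682, 2.643, 0.064]
contact_force: [2.4, 3.1, -3.0]
opening: 0.0258
```

```bash
python3 - <<'E'
from h import *
o=st()
S=ctrl.get_image("side")
crop(S,(180,50,280,170),"pics/s5.png",5)
E
```

```text
t 4.95 pos [0.5079 0.2875 0.1012] yaw_y 25.0 z [ 0.029  0.03  -0.999] F [ 2.4  3.1 -3. ] M [ 0.38 -0.17  0.38] open 0.0258 q [ 0.38  0.05  1.85  0.02  1.21 -0.06]
```

View pics/s5.png

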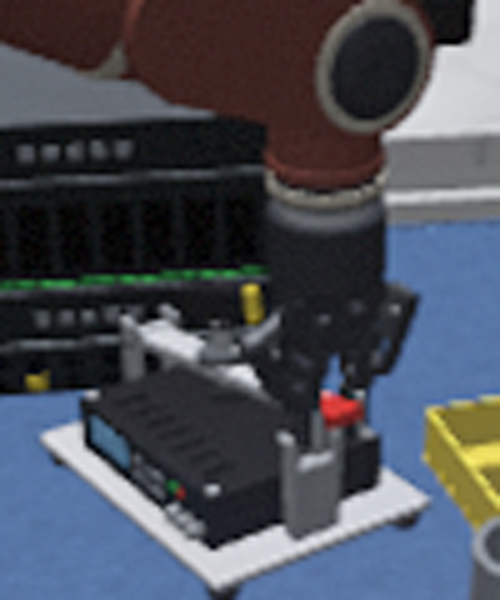

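Request:
step_arm(moves=[[0,0.001,-0.002,-0.015,0],[0,0,0,-0.01,0],[0,0,0,-0.005,0],[0,0,0,0,0]])

```text
t: 5.5
tool_pos: [0.5093, 0.2848, 0.0711]
tool_rot: [1.68, 2.641, 0.062]
contact_force: [2.1, -0.5, -1.6]
opening: 0.026
```

```bash
python3 - <<'E'
from h import *
o=st()
S=ctrl.get_image("side")
crop(S,(180,50,280,170),"pics/s6.png",5)
E
```

```text
t 5.50 pos [0.5093 0.2848 0.0711] yaw_y 25.1 z [ 0.03   0.028 -0.999] F [ 2.1 -0.5 -1.6] M [-0.17 -0.13  0.27] open 0.0260 q [ 0.38  0.08  1.86  0.02  1.16 -0.07]
```

View pics/s6.png

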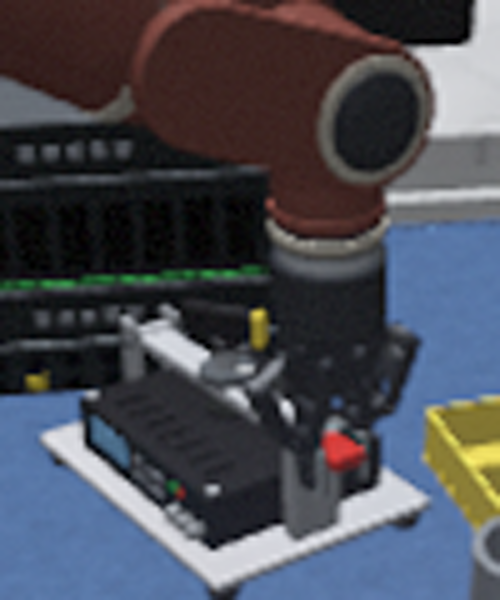

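Request:
step_arm(moves=[[0,0,0,-0.005,0],[0,0,0,-0.004,0],[0,0,0,0,0]])

```text
t: 5.92
tool_pos: [0.5094, 0.2846, 0.0621]
tool_rot: [1.679, 2.641, 0.061]
contact_force: [2.3, -2.2, -1.0]
opening: 0.0262
```

Request:
step_arm(moves=[[0,0,0,-0.004,0],[0,0,0,0,0]])

```text
t: 6.18
tool_pos: [0.5094, 0.2847, 0.0582]
tool_rot: [1.679, 2.641, 0.061]
contact_force: [-0.2, -2.6, 0.3]
opening: 0.0262
```

Request:
step_arm(moves=[[0,0,0,-0.003,0],[0,0,0,0,0]])

```text
t: 6.42
tool_pos: [0.5093, 0.2847, 0.0582]
tool_rot: [1.678, 2.643, 0.058]
contact_force: [0.9, -3.1, -3.2]
opening: 0.0258
```

```bash
python3 - <<'E'
from h import *
o=st()
S=ctrl.get_image("side")
crop(S,(180,50,280,170),"pics/s7.png",5)
E
```

```text
t 6.42 pos [0.5093 0.2847 0.0582] yaw_y 25.1 z [ 0.029  0.026 -0.999] F [ 0.9 -3.1 -3.2] M [-0.42  0.05  0.26] open 0.0258 q [ 0.38  0.1   1.87  0.01  1.14 -0.07]
```

View pics/s7.png

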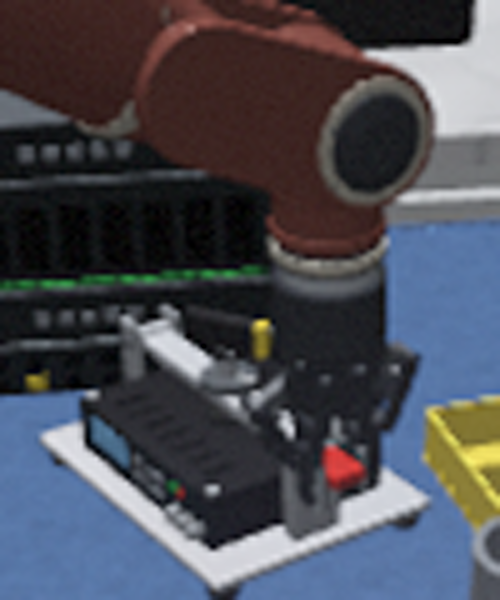

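Request:
step_arm(moves=[[0,0,0,-0.005,0],[0,0,0,0,0]])

```text
t: 6.72
tool_pos: [0.5093, 0.2848, 0.0573]
tool_rot: [1.678, 2.644, 0.055]
contact_force: [1.0, -3.5, -4.7]
opening: 0.0257
```

Request:
step_arm(moves=[[0,0,0,-0.005,0],[0,0,0,-0.005,0]])

```text
t: 6.98
tool_pos: [0.5094, 0.285, 0.0551]
tool_rot: [1.678, 2.647, 0.049]
contact_force: [-15.8, -10.0, 27.2]
opening: 0.0255
```

```bash
python3 - <<'E'
from h import *
o=st()
S=ctrl.get_image("side")
crop(S,(180,50,280,170),"pics/s8.png",5)
E
```

```text
t 6.97 pos [0.5094 0.285  0.0551] yaw_y 25.3 z [ 0.023  0.022 -0.999] F [-15.8 -10.   27.2] M [-1.47  2.37  0.34] open 0.0255 q [ 0.38  0.11  1.86  0.01  1.14 -0.07]
```

View pics/s8.png

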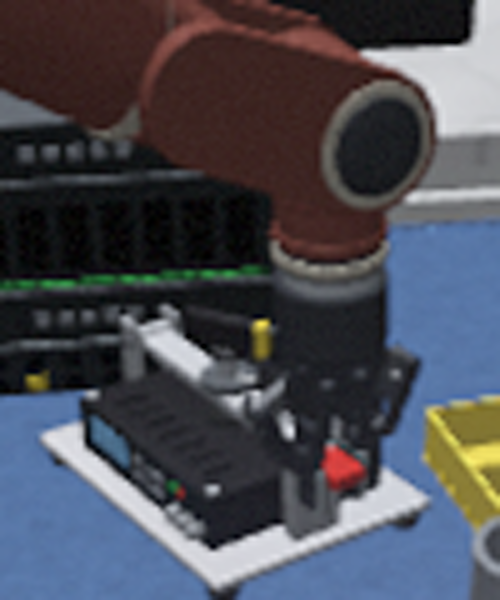

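Request:
step_arm(moves=[[1,0,0,0,0],[1,0,0,0,0],[1,0,0,0,0],[1,0,0,0,0]])

```text
t: 7.52
tool_pos: [0.5092, 0.2869, 0.0541]
tool_rot: [1.681, 2.647, 0.055]
contact_force: [0.0, 0.6, -0.5]
opening: 0.0855
```

Request:
step_arm(moves=[[1,0,0,0.03,0],[1,0,0,0.05,0],[1,0.03,-0.03,0.06,0],[1,0.04,-0.06,0.04,0],[1,0,-0.06,0,0],[1,0,0,0,0]])

```text
t: 8.28
tool_pos: [0.5658, 0.1502, 0.2196]
tool_rot: [1.68, 2.65, 0.05]
contact_force: [0.7, -0.3, 0.4]
opening: 0.0852
```

```bash
python3 - <<'E'
from h import *
o=st()
T=ctrl.get_image("top");S=ctrl.get_image("side")
crop(S,(180,80,280,180),"pics/s9.png",6)
crop(T,(60,140,190,260),"pics/t9.png",5)
E
```

```text
t 8.28 pos [0.5658 0.1502 0.2196] yaw_y 25.3 z [ 0.02   0.025 -0.999] F [ 0.7 -0.3  0.4] M [0.02 0.02 0.  ] open 0.0852 q [ 0.12 -0.05  1.74  0.02  1.43 -0.32]
```

View pics/s9.png

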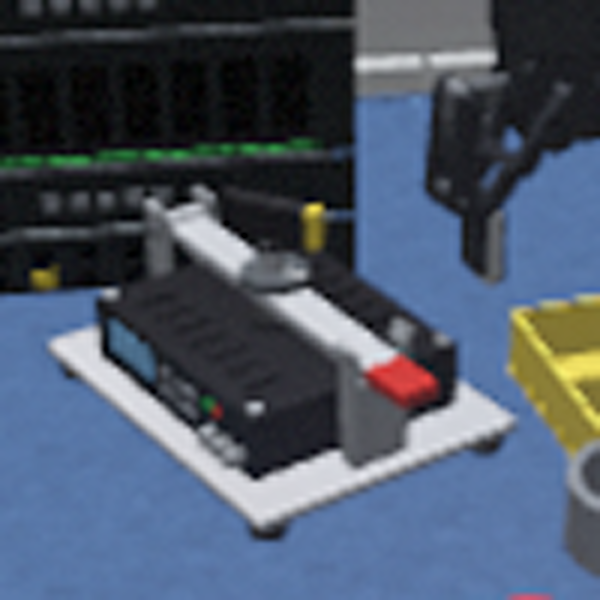

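View pics/t9.png

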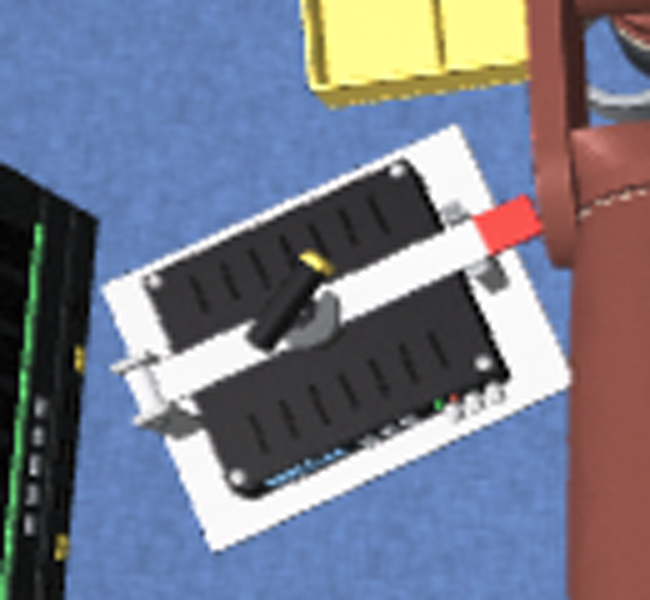

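```bash
python3 - <<'E'
from h import *
T=ctrl.get_image("top");S=ctrl.get_image("side")
t=lambda a:np.array(a)/5+[60,140]; s=lambda a:np.array(a)/6+[180,80]
y=plane(T,t((318,264)),.143);d=plane(T,t((264,338)),.143); print(y,d,np.linalg.norm(y-d),(y+d)/2,np.degrees(np.arctan2(*(y-d)[1::-1])))
print("disc",plane(T,t((314,322)),.1))
h=plane(T,t((160,392)),.089); n=plane(T,t((508,225)),.089); u=(n-h)/np.linalg.norm(n-h);print("bar",h,n,np.linalg.norm(n-h),np.degrees(np.arctan2(u[1],u[0])))
print("nose tri",tri([T,S],[t((508,225)),s((403,376))]))
hsv=cv2.cvtColor(T["color"],cv2.COLOR_RGB2HSV)
print("yellow end tri",tri([T,S],[t((318,262)),s((314,212))]))
E
```

```text
[0.46742513 0.38076647 0.143     ] [0.42272599 0.40910597 0.143     ] 0.05292579610455384 [0.44507556 0.39493622 0.143     ] -32.374923867075104
disc [0.43974708 0.39253563 0.1       ]
bar [0.39651886 0.48564684 0.089     ] [0.50452082 0.28085952 0.089     ] 0.23152163506576257 -62.19346282109866
nose tri [0.50668557 0.28115607 0.08738005]
yellow end tri [0.47007227 0.38084981 0.14313336]
```

```bash
python3 - <<'E'
from h import *
T=ctrl.get_image("top");S=ctrl.get_image("side")
crop(T,(100,180,140,220),"pics/t10.png",15)
for az in (-30,-34,-38):
  print(az,[((proj(T,np.array([.444+.032*s*np.cos(np.radians(az)),.397+.032*s*np.sin(np.radians(az)),.145]))-[100,180])*15).round() for s in (-1,0,1)])
E
```

```text
-30 [array([166., 445.]), array([259., 306.]), array([352., 169.])]
-34 [array([157., 438.]), array([259., 306.]), array([361., 175.])]
-38 [array([148., 432.]), array([259., 306.]), array([370., 181.])]
```

View pics/t10.png

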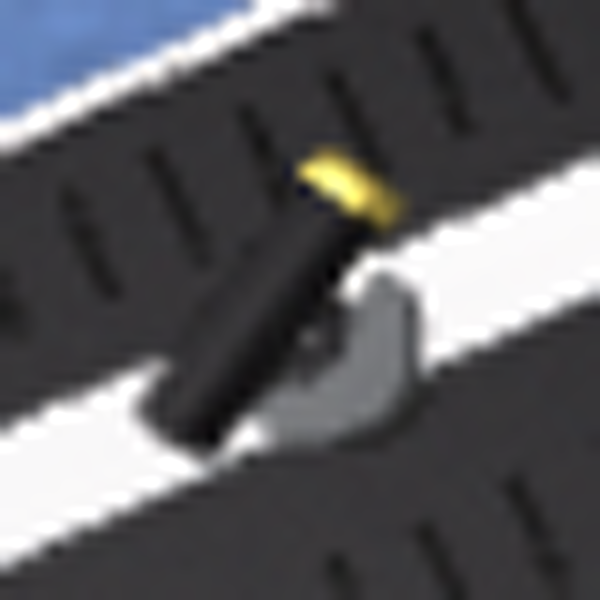

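Request:
step_arm(moves=[[1,-0.024,0.048,0,8],[1,-0.024,0.048,0,8],[1,-0.024,0.048,0,8],[1,-0.024,0.048,0,6],[1,-0.02,0.04,0,0],[1,0,0,0,0],[1,0,0,0,0]])

```text
t: 9.45
tool_pos: [0.44, 0.3984, 0.2155]
tool_rot: [-0.884, -3.005, -0.044]
contact_force: [0.1, -0.2, -0.5]
opening: 0.0857
```

```bash
python3 - <<'E'
from h import *
o=st()
E
```

```text
t 9.45 pos [0.44   0.3984 0.2155] yaw_y 57.2 z [-0.001  0.029 -1.   ] F [ 0.1 -0.2 -0.5] M [0.02 0.01 0.03] open 0.0857 q [ 0.6  -0.02  1.72  0.03  1.43 -0.4 ]
```

Request:
step_arm(moves=[[1,0.003,0,-0.03,0],[1,0,0,-0.03,0],[1,0,0,-0.02,0],[1,0,0,-0.005,0],[1,0,0,0,0]])

```text
t: 10.07
tool_pos: [0.4455, 0.3961, 0.1294]
tool_rot: [-0.89, -3.005, -0.046]
contact_force: [0.8, 0.2, -0.7]
opening: 0.0851
```

```bash
python3 - <<'E'
from h import *
o=st()
S=ctrl.get_image("side")
crop(S,(180,70,280,150),"pics/s11.png",6)
E
```

```text
t 10.07 pos [0.4455 0.3961 0.1294] yaw_y 57.0 z [ 0.002  0.03  -1.   ] F [ 0.8  0.2 -0.7] M [-0.04  0.02 -0.01] open 0.0851 q [ 0.59  0.05  1.79  0.03  1.28 -0.41]
```

View pics/s11.png

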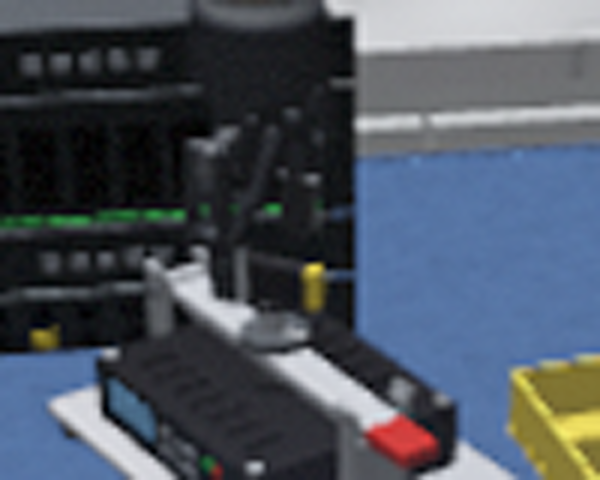

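Request:
step_arm(moves=[[1,-0.002,0.002,-0.006,0],[1,0,0,0,0],[0,0,0,0,0],[0,0,0,0,0],[0,0,0,0,0],[0,0,0,0,0],[0,0,0,0,0],[0,0,0,0,0]], newtons=70)

```text
t: 11.12
tool_pos: [0.4466, 0.402, 0.1275]
tool_rot: [-0.892, -3.011, -0.065]
contact_force: [0.4, 0.3, -0.0]
opening: 0.012
```

```bash
python3 - <<'E'
from h import *
o=st()
S=ctrl.get_image("side")
crop(S,(180,70,280,150),"pics/s12.png",6)
E
```

```text
t 11.12 pos [0.4466 0.402  0.1275] yaw_y 57.0 z [ 0.011  0.04  -0.999] F [ 0.4  0.3 -0. ] M [-0.34  0.16 -0.01] open 0.0120 q [ 0.6   0.06  1.79  0.03  1.27 -0.41]
```

View pics/s12.png

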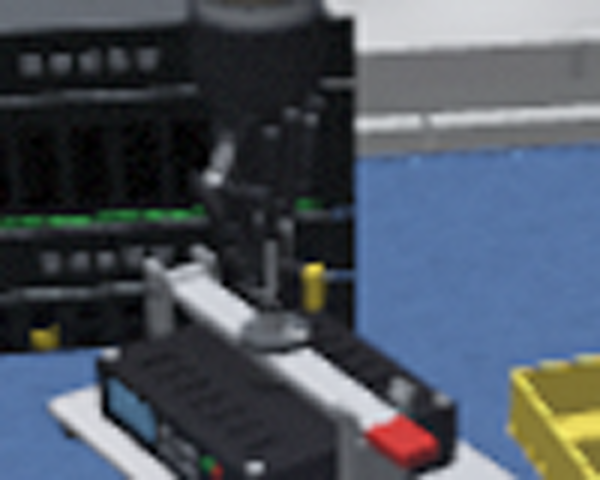

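Request:
step_arm(moves=[[0,0,0,0,-8],[0,0,0,0,-8],[0,0,0,0,-8],[0,0,0,0,0]])

```text
t: 11.68
tool_pos: [0.4471, 0.403, 0.1275]
tool_rot: [1.511, 2.744, 0.068]
contact_force: [2.3, 0.2, -0.0]
opening: 0.0118
```

```bash
python3 - <<'E'
from h import *
o=st()
S=ctrl.get_image("side")
crop(S,(180,70,280,150),"pics/s13.png",6)
E
```

```text
t 11.68 pos [0.4471 0.403  0.1275] yaw_y 32.3 z [ 0.028  0.034 -0.999] F [ 2.3  0.2 -0. ] M [-0.16  0.3  -0.07] open 0.0118 q [0.6  0.06 1.79 0.01 1.25 0.04]
```

View pics/s13.png

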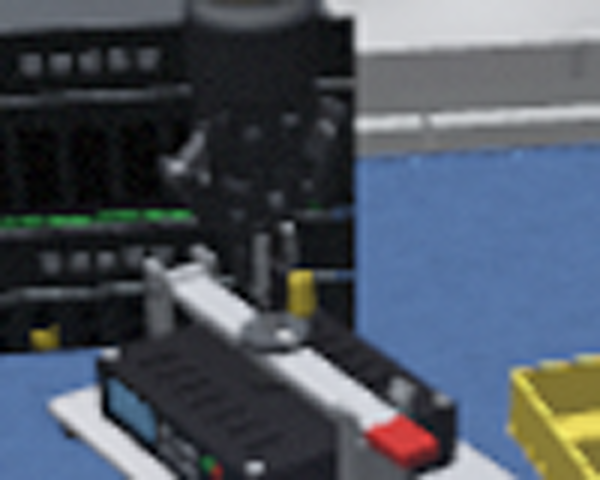

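Request:
step_arm(moves=[[0,0,0,0,-8],[0,0,0,0,-8],[0,0,0,0,-8],[0,0,0,0,-8],[0,0,0,0,-8],[0,0,0,0,-8]])

```text
t: 12.48
tool_pos: [0.449, 0.4039, 0.1276]
tool_rot: [2.496, 1.865, 0.066]
contact_force: [4.6, 1.4, -1.5]
opening: 0.0122
```

```bash
python3 - <<'E'
from h import *
o=st()
S=ctrl.get_image("side")
crop(S,(180,70,280,150),"pics/s14.png",6)
E
```

```text
t 12.47 pos [0.449  0.4039 0.1276] yaw_y -16.5 z [ 0.049  0.005 -0.999] F [ 4.6  1.4 -1.5] M [0.41 0.23 0.1 ] open 0.0122 q [ 0.62  0.06  1.78 -0.03  1.25  0.92]
```

View pics/s14.png

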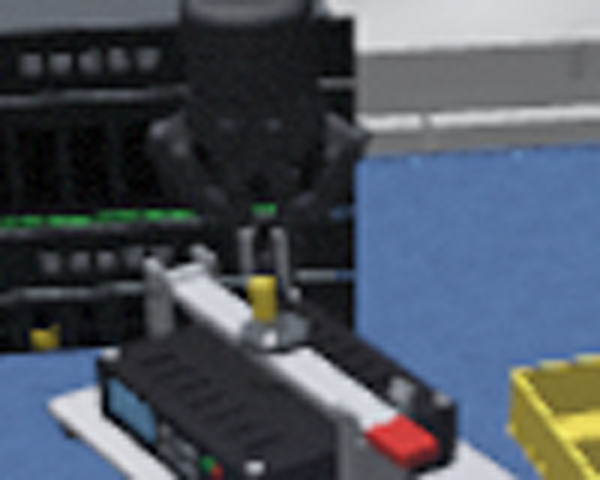

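Request:
step_arm(moves=[[0,0,0,0,-5],[0,0,0,0,-4]])

```text
t: 12.78
tool_pos: [0.4494, 0.4039, 0.1275]
tool_rot: [2.634, 1.66, 0.063]
contact_force: [3.0, 1.0, -0.4]
opening: 0.0121
```

```bash
python3 -c "
from h import *
o=st();print(o['effort'][5],o['effort'])"
```

```text
t 12.78 pos [0.4494 0.4039 0.1275] yaw_y -25.6 z [ 0.049 -0.002 -0.999] F [ 3.   1.  -0.4] M [0.37 0.28 0.08] open 0.0121 q [ 0.62  0.07  1.78 -0.03  1.26  1.08]
-0.3672509640455246 [  0.82497843 -38.62379909 -34.30985212  -0.37871017   0.19396575
  -0.36725096]
```

Request:
step_arm(moves=[[0,0,0,0,-4],[0,0,0,0,-4]])

```text
t: 13.02
tool_pos: [0.4498, 0.4038, 0.1275]
tool_rot: [2.74, 1.476, 0.061]
contact_force: [3.4, 0.7, -0.2]
opening: 0.0122
```

```bash
python3 -c "
from h import *
o=st();print(o['effort'][5])"
```

```text
t 13.03 pos [0.4498 0.4038 0.1275] yaw_y -33.4 z [ 0.048 -0.007 -0.999] F [ 3.4  0.7 -0.2] M [0.46 0.27 0.34] open 0.0122 q [ 0.62  0.07  1.77 -0.04  1.26  1.22]
-0.09078140370547771
```

Request:
step_arm(moves=[[0,0,0,0,-4],[0,0,0,0,-4]])

```text
t: 13.28
tool_pos: [0.4501, 0.4036, 0.1275]
tool_rot: [2.832, 1.286, 0.058]
contact_force: [2.9, -0.2, -0.7]
opening: 0.0122
```

```bash
python3 - <<'E'
from h import *
o=st();print(o['effort'][5])
S=ctrl.get_image("side")
crop(S,(200,95,260,140),"pics/s15.png",12)
E
```

```text
t 13.28 pos [0.4501 0.4036 0.1275] yaw_y -41.2 z [ 0.047 -0.013 -0.999] F [ 2.9 -0.2 -0.7] M [0.46 0.19 0.38] open 0.0122 q [ 0.63  0.07  1.77 -0.04  1.27  1.35]
-0.10081111919134855
```

View pics/s15.png

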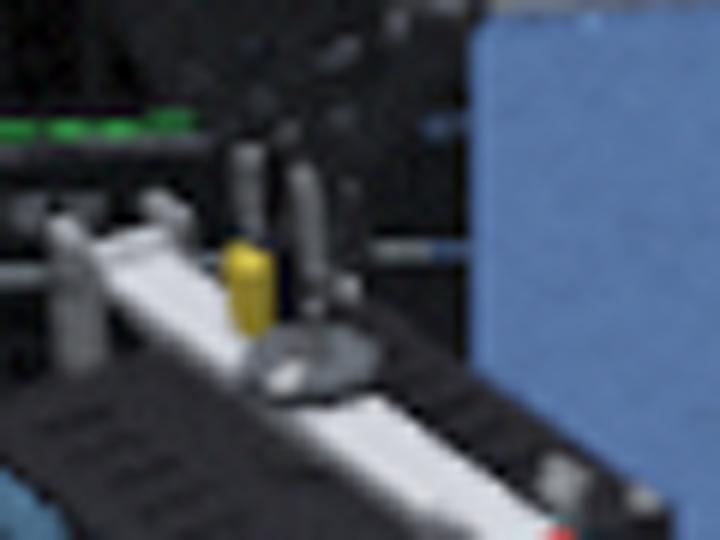

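Request:
step_arm(moves=[[0.5,0,0,0,0],[1,0,0,0,0],[1,0,0,0,0],[1,0,0,0,0],[1,0,0,0.03,0],[1,0,0,0.05,0],[1,0.03,-0.05,0.02,10],[1,0.03,-0.06,0,10],[1,0.03,-0.06,0,10],[1,0,-0.06,0,10],[1,0,-0.05,0,10],[1,0,0,0,0]])

```text
t: 14.82
tool_pos: [0.5322, 0.1373, 0.2304]
tool_rot: [2.039, 2.362, 0.074]
contact_force: [-0.1, 0.7, -0.0]
opening: 0.0855
```

```bash
python3 - <<'E'
from h import *
o=st()
T=ctrl.get_image("top");S=ctrl.get_image("side")
crop(S,(200,95,260,140),"pics/s16.png",12)
crop(T,(90,170,150,230),"pics/t16.png",10)
E
```

```text
t 14.82 pos [0.5322 0.1373 0.2304] yaw_y 8.4 z [ 0.046  0.023 -0.999] F [-0.1  0.7 -0. ] M [ 0.02  0.04 -0.02] open 0.0855 q [ 0.11 -0.16  1.82  0.02  1.43 -0.04]
```

View pics/s16.png

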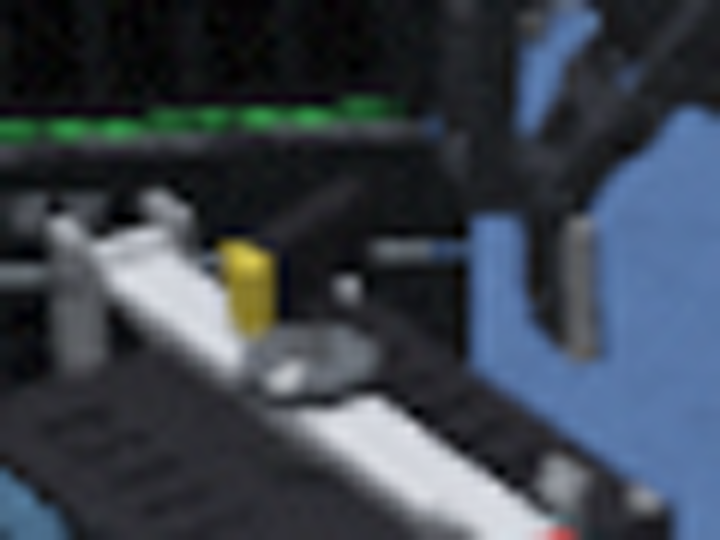

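View pics/t16.png

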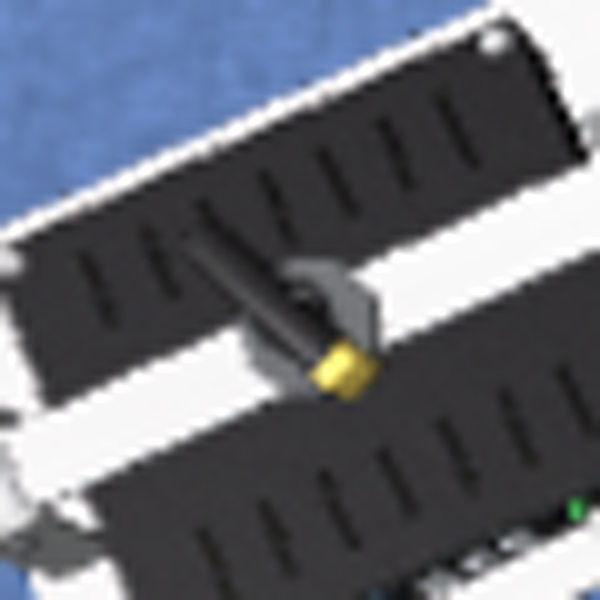

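```bash
python3 - <<'E'
from h import *
S=ctrl.get_image("side")
f=lambda a:plane(S,np.array(a)/12+[200,95],.101)
c=f((313,358));l=f((287,376));print(c,l,np.degrees(np.arctan2(*(l-c)[1::-1])),np.linalg.norm(l-c))
for az in range(-90,-150,-10):
  for cc in (c,np.array([.443,.3985,.101])): print(az,((proj(S,cc+.017*np.array([np.cos(np.radians(az)),np.sin(np.radians(az)),0]))-[200,95])*12).round(),end=' ')
  print()
E
```

```text
[0.45021931 0.39326875 0.101     ] [0.4411918  0.38330832 0.101     ] -132.18720008805153 0.013442697093678754
-90 [320. 385.] -90 [294. 378.] 
-100 [310. 385.] -100 [284. 379.] 
-110 [300. 385.] -110 [274. 378.] 
-120 [291. 384.] -120 [265. 377.] 
-130 [282. 381.] -130 [256. 375.] 
-140 [274. 378.] -140 [248. 372.]
```

```bash
python3 - <<'E'
import cv2,numpy as np
out=[]
for n,o,s in (("s13",(180,70),6),("s14",(180,70),6),("s15",(200,95),12),("s16",(200,95),12)):
    im=cv2.imread(f"pics/{n}.png"); w=im[int((120-o[1])*s):int((131-o[1])*s),int((216-o[0])*s):int((236-o[0])*s)]
    w=cv2.resize(w,(600,330),interpolation=cv2.INTER_AREA if s==12 else cv2.INTER_LINEAR); 
    out.append(w)
cv2.imwrite("pics/cmp.png",np.vstack([np.hstack(out[:2]),np.hstack(out[2:])])[:,:,:] )
im=cv2.imread("pics/cmp.png");cv2.imwrite("pics/cmp.png",cv2.resize(im,(800,440)))
E
```

```text
(no output)
```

View pics/cmp.png

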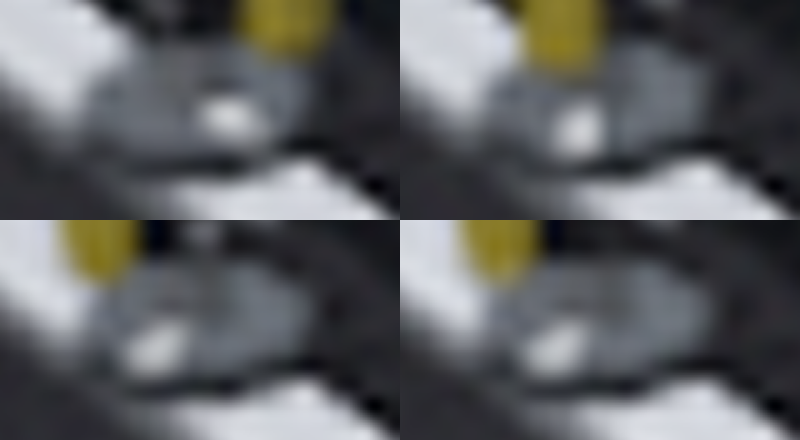

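```bash
python3 - <<'E'
from h import *
S=ctrl.get_image("side")
pts={}
for n,o,s in (("s13",(180,70),6),("s14",(180,70),6),("s15",(200,95),12),("s16",(200,95),12)):
    im=cv2.imread(f"pics/{n}.png").astype(float).min(2)
    y0=123.3 if n!="s13" else 123
    acc=[]
    for y in np.arange(123,130,.1):
        for x in np.arange(220.5,232.5,.1):
            v=im[int((y-o[1])*s),int((x-o[0])*s)]; acc.append((x,y,v))
    a=np.array(acc)
    # restrict near known blobs
    c={"s13":(227.4,126),"s14":(224.9,126.5),"s15":(223.8,126.3),"s16":(223.8,126.3)}[n]
    a=a[np.hypot(a[:,0]-c[0],(a[:,1]-c[1])*1.3)<2.2]; w=np.clip(a[:,2]-150,0,None)
    pts[n]=(a[:,:2]*w[:,None]).sum(0)/w.sum(); print(n,pts[n],w.max())
def pr(cx,cy,r,az,z=.101): return proj(S,np.array([cx+r*np.cos(az),cy+r*np.sin(az),z]))
def f(p):
    cx,cy,r,a=p
    return np.r_[pr(cx,cy,r,np.radians(-57.5))-pts["s13"],pr(cx,cy,r,np.radians(-106.3))-pts["s14"],pr(cx,cy,r,a)-pts["s16"]]
r=least_squares(f,[.443,.398,.012,-2.1]);print(r.x,np.degrees(r.x[3]),r.fun.round(2))
E
```

```text
s13 [227.5429985  125.90042573] 56.0
s14 [225.04559038 126.57701382] 55.0
s15 [223.90968773 126.42634713] 41.0
s16 [223.92468546 126.41523654] 44.0
[ 0.44815082  0.39291191  0.01166897 -2.19494169] -125.76089533605669 [ 0.03  0.21 -0.06 -0.1   0.03 -0.1 ]
```

```bash
python3 - <<'E'
from h import *
T=ctrl.get_image("top");S=ctrl.get_image("side")
cv2.imwrite("pics/s17.png",cv2.resize(S["color"][:,:,::-1],(800,600)))
cv2.imwrite("pics/t17.png",cv2.resize(T["color"][:,:,::-1],(800,600)))
E
```

```text
(no output)
```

View pics/s17.png

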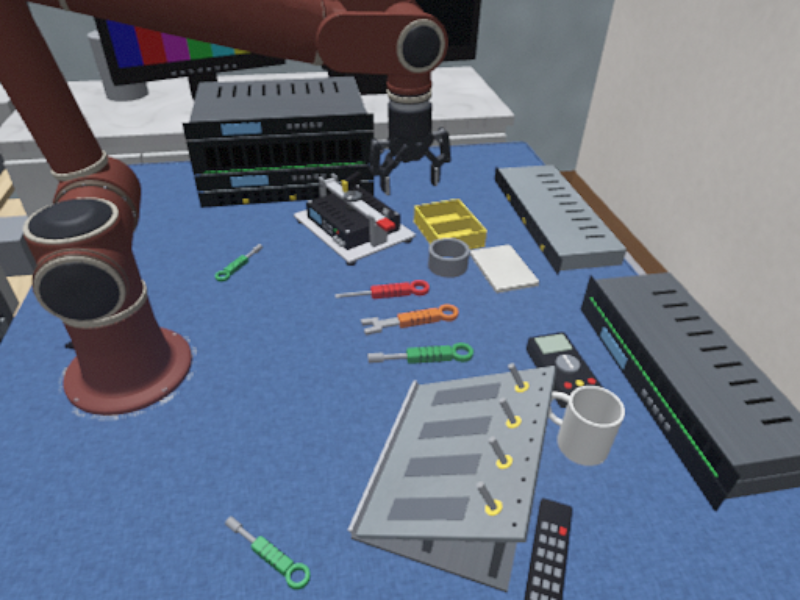

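View pics/t17.png

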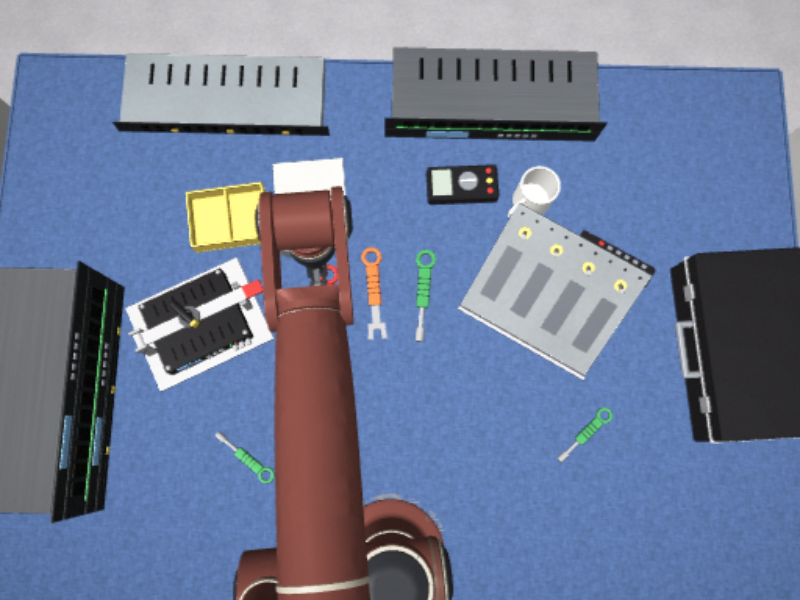

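Request:
step_arm(moves=[[1,-0.022,0,-0.01,10],[1,-0.022,0,-0.02,10],[1,0,0,-0.03,10],[1,0,0,-0.03,10],[1,0,0,-0.03,10],[1,0,0,-0.02,10],[1,0,0,0,10],[1,0,0,0,10],[1,0,0,0,0],[1,0,0,0,0]])

```text
t: 16.38
tool_pos: [0.4845, 0.1522, 0.086]
tool_rot: [0.056, -3.118, -0.083]
contact_force: [0.5, 0.3, -0.4]
opening: 0.0855
```

```bash
python3 - <<'E'
from h import *
o=st()
E
```

```text
t 16.38 pos [0.4845 0.1522 0.086 ] yaw_y 92.0 z [-0.022  0.053 -0.998] F [ 0.5  0.3 -0.4] M [-0.03 -0.05  0.01] open 0.0855 q [ 0.13 -0.09  2.    0.06  1.24 -1.5 ]
```

Request:
step_arm(moves=[[1,0.003,-0.011,-0.02,-2.4],[1,0,0,-0.02,0],[1,0,0,-0.015,0],[1,0,0,0,0],[1,0,0,0,0]])

```text
t: 17.0
tool_pos: [0.489, 0.1424, 0.0316]
tool_rot: [-0.019, -3.124, -0.085]
contact_force: [0.7, 0.3, 1.2]
opening: 0.0853
```

```bash
python3 - <<'E'
from h import *
o=st()
S=ctrl.get_image("side")
crop(S,(200,120,300,210),"pics/s18.png",6)
E
```

```text
t 17.00 pos [0.489  0.1424 0.0316] yaw_y 89.3 z [-0.016  0.054 -0.998] F [0.7 0.3 1.2] M [-0.04 -0.03  0.02] open 0.0853 q [ 0.11 -0.    2.03  0.06  1.13 -1.48]
```

View pics/s18.png

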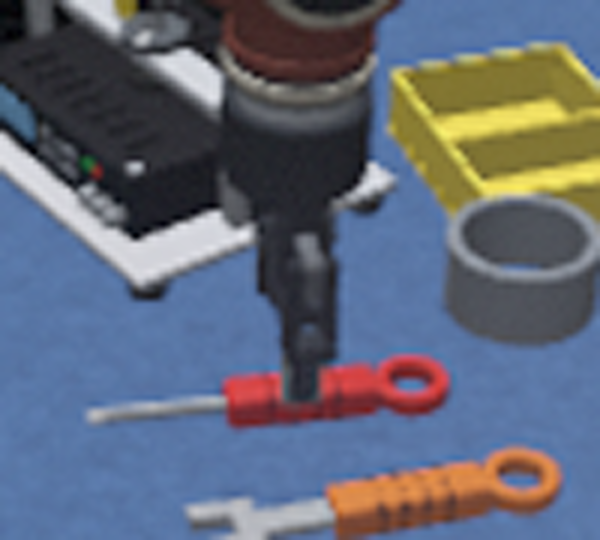

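Request:
step_arm(moves=[[1,-0.001,-0.002,-0.015,0],[1,0,0,-0.009,0],[1,0,0,0,0]], newtons=60)

```text
t: 17.42
tool_pos: [0.4885, 0.1403, 0.0069]
tool_rot: [-0.02, -3.126, -0.085]
contact_force: [-0.2, 1.0, 1.1]
opening: 0.0855
```

Request:
step_arm(moves=[[0.4,0,0,0,0],[0,0,0,0,0],[0,0,0,0,0],[0,0,0,0,0],[0,0,0,0,0]])

```text
t: 18.05
tool_pos: [0.4893, 0.1405, 0.0077]
tool_rot: [-0.02, -3.128, -0.086]
contact_force: [-1.2, -0.2, -1.1]
opening: 0.0243
```

```bash
python3 - <<'E'
from h import *
o=st()
S=ctrl.get_image("side")
crop(S,(200,120,300,210),"pics/s19.png",6)
E
```

```text
t 18.05 pos [0.4893 0.1405 0.0077] yaw_y 89.3 z [-0.012  0.055 -0.998] F [-1.2 -0.2 -1.1] M [-0.1   0.04  0.02] open 0.0243 q [ 0.1   0.03  2.04  0.06  1.08 -1.49]
```

View pics/s19.png

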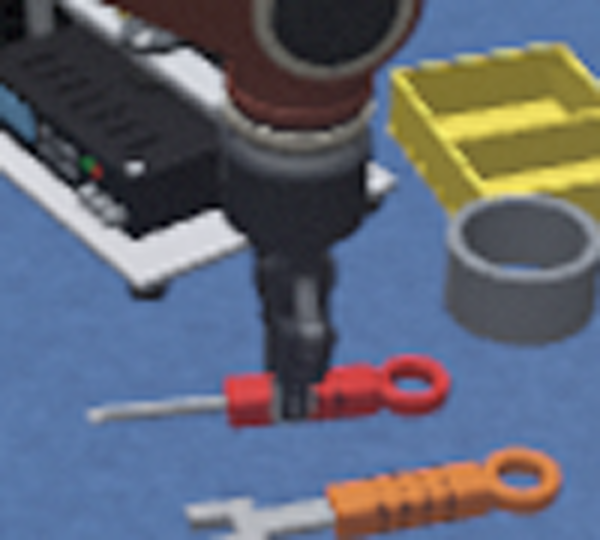

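Request:
step_arm(moves=[[0,0,0,0.02,0],[0,0,0,0.05,0],[0,0,0,0.055,0],[0,0,0,0.05,0],[0,0,0,0.03,0],[0,0,-0.03,0,-4],[0,0.003,-0.05,0,-4],[0,0.003,-0.05,0,-4],[0,0.003,-0.05,0,-4],[0,0.003,-0.05,0,-4],[0,0.003,-0.04,0,-4],[0,0,-0.03,0,-4],[0,0,0,0,0],[0,0,0,0,0]])

```text
t: 19.85
tool_pos: [0.4965, -0.1681, 0.2131]
tool_rot: [-0.798, -3.028, -0.092]
contact_force: [-0.0, 0.2, -2.1]
opening: 0.0244
```

```bash
python3 - <<'E'
from h import *
o=st()
T=ctrl.get_image("top");S=ctrl.get_image("side")
crop(S,(200,120,370,350),"pics/s20.png",2.6)
crop(T,(260,100,440,250),"pics/t20.png",4)
E
```

```text
t 19.85 pos [ 0.4965 -0.1681  0.2131] yaw_y 60.4 z [ 0.006  0.059 -0.998] F [-0.   0.2 -2.1] M [-0.06 -0.01  0.  ] open 0.0244 q [-0.5  -0.17  1.86  0.05  1.48 -1.56]
```

View pics/s20.png

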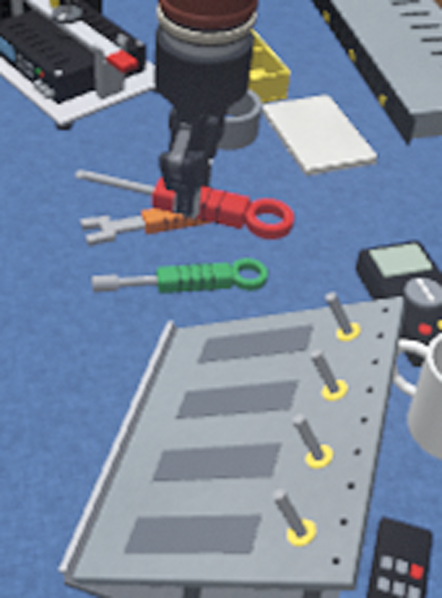

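View pics/t20.png

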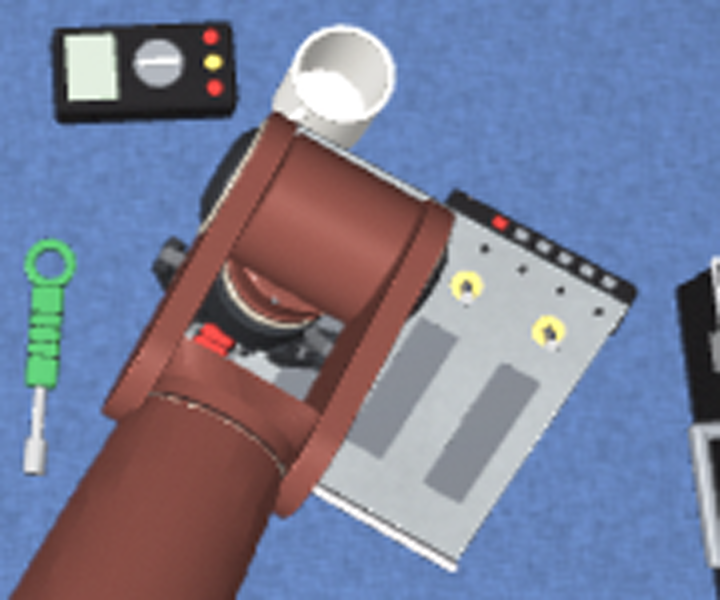

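```bash
cat >> h.py <<'E'
def eyeinfo(S,col,box,name=None,s=5,pr=True):
    """segment eye hole: returns blob outline centre using ellipse fit of the eye ring region"""
    pass
E
python3 - <<'E'
from h import *
S=ctrl.get_image("side"); print(proj(S,np.array([.4965+.0555,-.1681-.0308,.215])), (269/2.6+200,218/2.6+120))
# for several roll/pitch: what z would eye have given xy
crop(S,(255,175,325,225),"pics/s21.png",10)
for z in (.205,.21,.215,.22,.225): print(z,plane(S,(303.5,203.8),z))
E
```

```text
[301.1724949  202.92067733] (303.46153846153845, 203.84615384615384)
0.205 [ 0.56060277 -0.19152777  0.205     ]
0.21 [ 0.55845743 -0.19708051  0.21      ]
0.215 [ 0.55631209 -0.20263325  0.215     ]
0.22 [ 0.55416675 -0.20818599  0.22      ]
0.225 [ 0.5520214  -0.21373873  0.225     ]
```

View pics/s21.png

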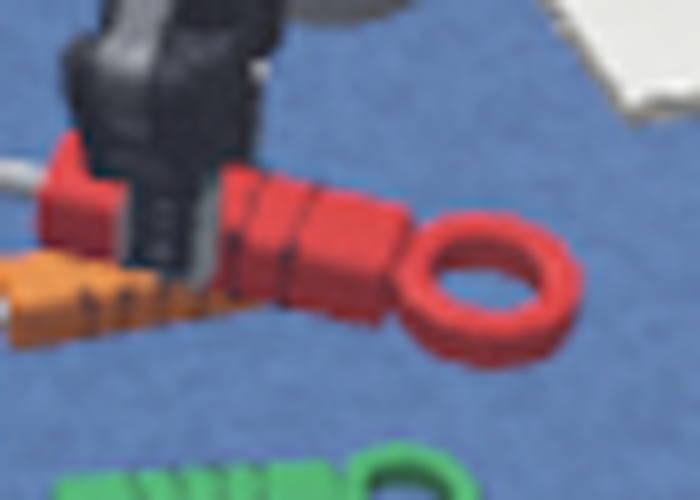

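Request:
step_arm(moves=[[0,0.004,-0.03,0,0],[0,0.004,-0.03,0,0],[0,0.003,-0.025,0,0],[0,0,-0.005,0,0],[0,0,0,0,0]])

```text
t: 20.62
tool_pos: [0.5089, -0.256, 0.2136]
tool_rot: [-0.785, -3.032, -0.093]
contact_force: [-0.6, -0.0, -1.1]
opening: 0.0245
```

```bash
python3 - <<'E'
from h import *
o=st()
S=ctrl.get_image("side")
W=np.array([.5901,-.3134,.1153]);n=np.array([-.437,.242,.866])
print("tip pred",proj(S,W+.045*n),"saw",(319/2.6+200,355/2.6+120))
e=o["tool_pos"]+[.0604,-.0335,.0015]; print("eye",e,proj(S,e),"over axis at same z",W+n*(e[2]-W[2])/n[2])
crop(S,(275,195,365,285),"pics/s22.png",6.5)
print("crop:",(proj(S,e)-[275,195])*6.5,(proj(S,W+.045*n)-[275,195])*6.5)
E
```

```text
t 20.62 pos [ 0.5089 -0.256   0.2136] yaw_y 60.9 z [ 0.007  0.06  -0.998] F [-0.6 -0.  -1.1] M [-0.05  0.05  0.01] open 0.0245 q [-0.62 -0.05  1.75  0.05  1.47 -1.69]
tip pred [320.07785148 254.93621506] saw (322.6923076923077, 256.53846153846155)
eye [ 0.56930974 -0.28951789  0.21513755] [321.45832161 230.35973152] over axis at same z [ 0.53972008 -0.28550082  0.21513755]
crop: [301.97909044 229.83825485] [293.00603461 389.58539791]
```

View pics/s22.png

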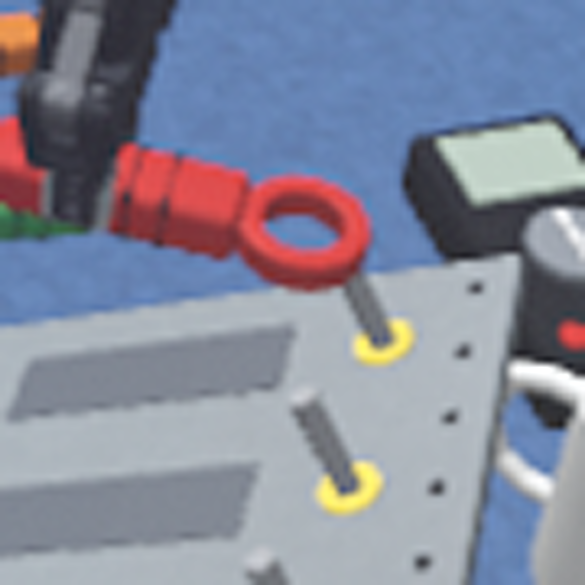

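```bash
python3 - <<'E'
from h import *
T=ctrl.get_image("top");S=ctrl.get_image("side")
for a in ((297,186),(299,183),(296,190)):
    X=tri([T,S],[np.array(a)/4.5+[290,120],(322.1,256.7)]);d=X-np.array([.5901,-.3134,.1153]);print(X.round(4),d.round(4),np.linalg.norm(d), proj(T,np.array([.5704,-.3025,.1543])))
# ray closeness: points on S ray at z .1543
print(plane(S,(322.1,256.7),.1543),plane(S,(322.1,256.7),.152))
crop(T,(345,150,415,190),"pics/t22.png",10)
E
```

```text
[ 0.5761 -0.3039  0.1495] [-0.014   0.0095  0.0342] 0.03815118513822819 [355.94372612 162.96798545]
[ 0.5769 -0.3048  0.1508] [-0.0132  0.0086  0.0355] 0.03885283743637974 [355.94372612 162.96798545]
[ 0.5747 -0.3035  0.1488] [-0.0154  0.0099  0.0335] 0.03815033400473171 [355.94372612 162.96798545]
[ 0.57311994 -0.30795494  0.1543    ] [ 0.57407081 -0.30607357  0.152     ]
```

View pics/t22.png

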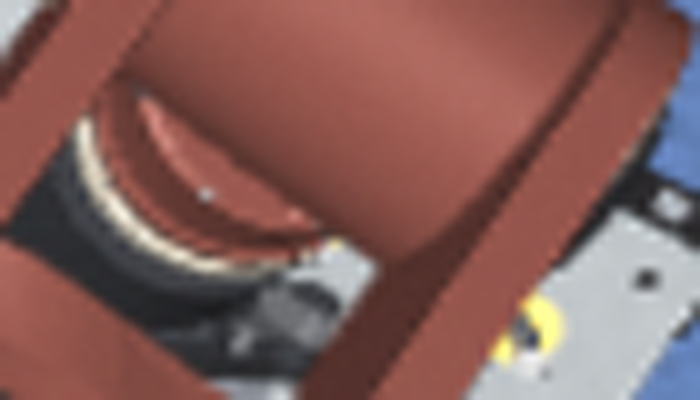

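Request:
step_arm(moves=[[0,0,-0.01,0,0],[0,0,0,-0.015,0],[0,0,0,-0.015,0],[0,0,0,-0.01,0],[0,0,0,0,0]])

```text
t: 21.4
tool_pos: [0.508, -0.2645, 0.1693]
tool_rot: [-0.781, -3.031, -0.095]
contact_force: [-0.1, -0.4, -0.3]
opening: 0.0243
```

```bash
cat > look.py <<'E'
from h import *
import sys
def look(name,tip,eoff,box=(275,195,365,285),s=6.5):
    o=st(); S=ctrl.get_image("side"); n=np.array([-.437,.242,.866]); e=o["tool_pos"]+eoff
    ax=tip+n*(e[2]-tip[2])/n[2]
    print("eye",e.round(4),"axis at z",ax.round(4),"need",(ax-e).round(4))
    crop(S,box,name,s)
    im=cv2.imread(name)
    for k in (-.035,-.02,0,.02): 
        q=tuple(int(v) for v in (proj(S,tip+n*k)-box[:2])*s); cv2.circle(im,q,2,(255,255,0),-1)
    q=tuple(int(v) for v in (proj(S,e)-box[:2])*s); cv2.circle(im,q,3,(255,0,255),-1)
    cv2.imwrite(name,im)
E
python3 - <<'E'
from look import *
look("pics/s23.png",np.array([.5745,-.3045,.151]),[.0611,-.035,.0005])
E
```

```text
t 21.40 pos [ 0.508  -0.2645  0.1693] yaw_y 61.0 z [ 0.005  0.061 -0.998] F [-0.1 -0.4 -0.3] M [-0.03  0.01  0.02] open 0.0243 q [-0.64 -0.01  1.78  0.05  1.4  -1.71]
eye [ 0.5691 -0.2995  0.1698] axis at z [ 0.565  -0.2992  0.1698] need [-0.0041  0.0003  0.    ]
```

View pics/s23.png

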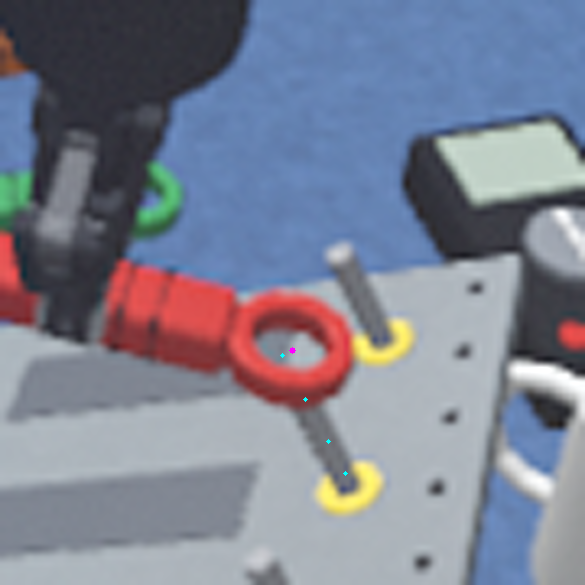

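Request:
step_arm(moves=[[0,-0.004,0,0,0],[0,0.002,0,-0.008,0],[0,0.004,-0.002,-0.008,0],[0,0,0,0,0]])

```text
t: 21.95
tool_pos: [0.5111, -0.2673, 0.1543]
tool_rot: [-0.782, -3.034, -0.093]
contact_force: [0.2, 0.0, -0.5]
opening: 0.0246
```

```bash
python3 - <<'E'
from look import *
look("pics/s24.png",np.array([.5745,-.3045,.151]),[.0611,-.035,.0005])
E
```

```text
t 21.95 pos [ 0.5111 -0.2673  0.1543] yaw_y 61.1 z [ 0.008  0.059 -0.998] F [ 0.2  0.  -0.5] M [-0.02  0.06 -0.02] open 0.0246 q [-0.64  0.01  1.79  0.05  1.37 -1.71]
eye [ 0.5722 -0.3023  0.1548] axis at z [ 0.5726 -0.3035  0.1548] need [ 0.0004 -0.0012  0.    ]
```

View pics/s24.png

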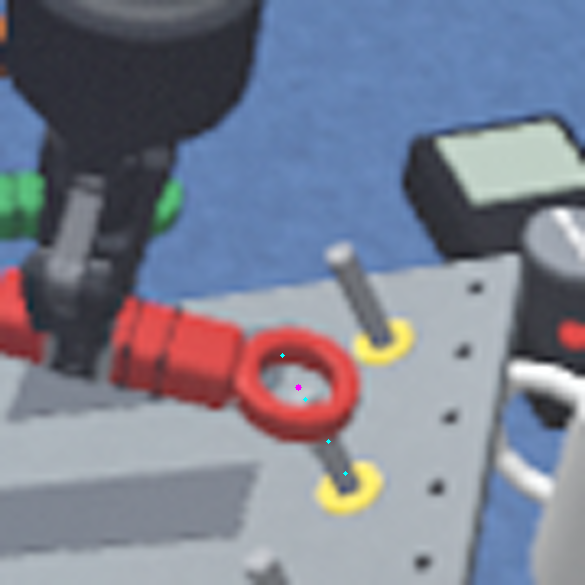

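Request:
step_arm(moves=[[0,0.004,-0.003,-0.008,0],[0,0.004,-0.002,-0.008,0],[0,0,0,0,0]])

```text
t: 22.38
tool_pos: [0.5199, -0.2728, 0.1376]
tool_rot: [-0.782, -3.035, -0.092]
contact_force: [-0.4, 0.2, -1.2]
opening: 0.0243
```

```bash
python3 - <<'E'
from look import *
look("pics/s25.png",np.array([.5745,-.3045,.151]),[.0611,-.035,.0005])
E
```

```text
t 22.38 pos [ 0.5199 -0.2728  0.1376] yaw_y 61.1 z [ 0.009  0.059 -0.998] F [-0.4  0.2 -1.2] M [-0.06  0.05  0.01] open 0.0243 q [-0.64  0.05  1.77  0.05  1.34 -1.71]
eye [ 0.581  -0.3078  0.1381] axis at z [ 0.581  -0.3081  0.1381] need [ 0.     -0.0003  0.    ]
```

View pics/s25.png

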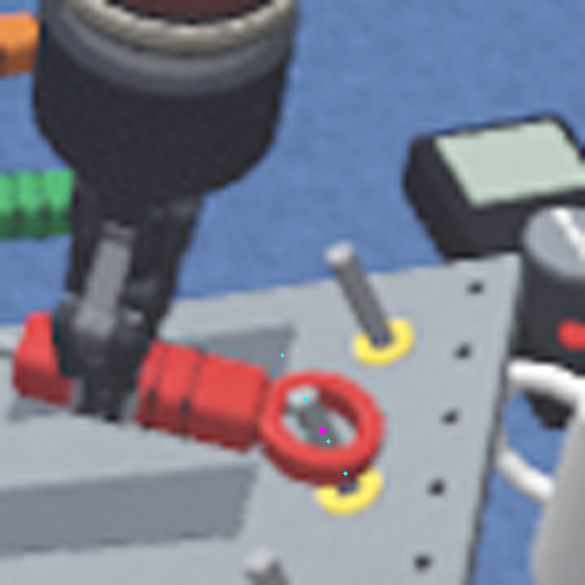

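Request:
step_arm(moves=[[0,0.002,-0.0015,-0.004,0],[0,0,0,0,0],[0.6,0,0,0,0],[0.6,0,0,0,0],[0.6,0,0,0,0],[0.6,0,0,0,0]])

```text
t: 23.18
tool_pos: [0.5231, -0.2751, 0.1358]
tool_rot: [-0.783, -3.039, -0.09]
contact_force: [-0.7, 0.0, 0.2]
opening: 0.0512
```

```bash
python3 - <<'E'
from look import *
look("pics/s26.png",np.array([.5745,-.3045,.151]),[.0611,-.035,.0005],(240,190,360,290),5)
E
```

```text
t 23.18 pos [ 0.5231 -0.2751  0.1358] yaw_y 61.1 z [ 0.012  0.056 -0.998] F [-0.7  0.   0.2] M [-0.08  0.01  0.03] open 0.0512 q [-0.64  0.06  1.77  0.05  1.34 -1.71]
eye [ 0.5842 -0.3101  0.1363] axis at z [ 0.5819 -0.3086  0.1363] need [-0.0023  0.0015  0.    ]
```

View pics/s26.png

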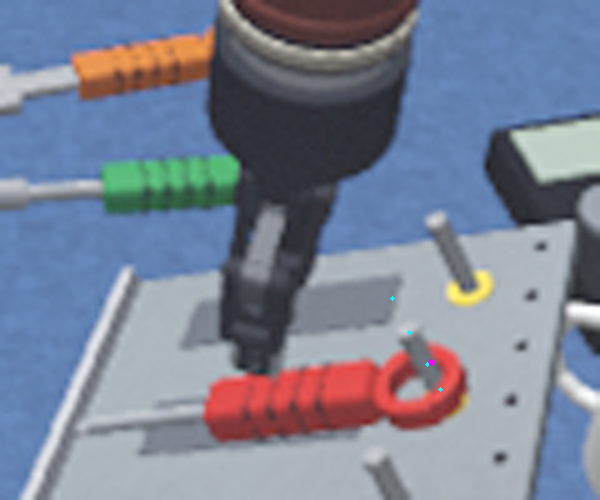

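Request:
step_arm(moves=[[0.6,0,0,0.03,0],[0.6,0,0,0.05,0],[1,0,0,0.04,0],[1,0,0,0,0]])

```text
t: 23.72
tool_pos: [0.5219, -0.2743, 0.2583]
tool_rot: [-0.783, -3.037, -0.091]
contact_force: [-0.7, 0.7, 0.5]
opening: 0.0844
```

```bash
cat > tools.py <<'E'
from h import *
def meas(T,S,only=("driver","spanner","nut")):
  D={"driver":((200,225),(0,120,50),(5,255,255)),"spanner":((215,262),(6,130,60),(18,255,255)),"nut":((248,300),(50,80,40),(85,255,255))}
  for nm in only:
    (x0,x1),lo,hi=D[nm]
    m=cv2.inRange(cv2.cvtColor(T["color"],cv2.COLOR_RGB2HSV),lo,hi); m[:, :x0]=0;m[:,x1:]=0;m[:145]=0;m[245:]=0
    k,l,s,c=cv2.connectedComponentsWithStats(cv2.morphologyEx(m,cv2.MORPH_CLOSE,np.ones((3,3)))); i=1+np.argmax(s[1:,4]); m=(l==i)
    ys,xs=np.nonzero(m); pts=np.array([plane(T,(x,y),.016)[:2] for x,y in zip(xs,ys)])
    mu=pts.mean(0); u,ss,v=np.linalg.svd(pts-mu); d=v[0]*np.sign(-v[0][0]); pr=(pts-mu)@d
    a,b=pr.min(),pr.max(); mid=mu+d*(a+b)/2   # true extents -86..+38 about grip -> mid = grip-24mm
    g=mid+d*.024; print(nm,"n",len(xs),"az %.1f"%np.degrees(np.arctan2(d[1],d[0])),"len %.4f"%(b-a),"grip",g.round(4),"eye",(g-d*.065).round(4))
    box=s[i]; crop(T,(box[0]-8,box[1]-8,box[0]+box[2]+8,box[1]+box[3]+30),f"pics/m_{nm}.png",6)
E
python3 - <<'E'
from tools import *
st();T=ctrl.get_image("top");S=ctrl.get_image("side")
meas(T,S,("spanner","nut"))
cv2.imwrite("pics/s27.png",cv2.resize(S["color"][:,:,::-1],(800,600)))
E
```

```text
t 23.73 pos [ 0.5219 -0.2743  0.2583] yaw_y 61.1 z [ 0.01   0.057 -0.998] F [-0.7  0.7  0.5] M [-0.01 -0.03 -0.01] open 0.0844 q [-0.64 -0.03  1.66  0.05  1.55 -1.7 ]
spanner n 258 az -174.6 len 0.1213 grip [0.5313 0.0451] eye [0.596  0.0512]
nut n 292 az 176.0 len 0.1220 grip [ 0.5273 -0.0579] eye [ 0.5922 -0.0624]
```

View pics/s27.png

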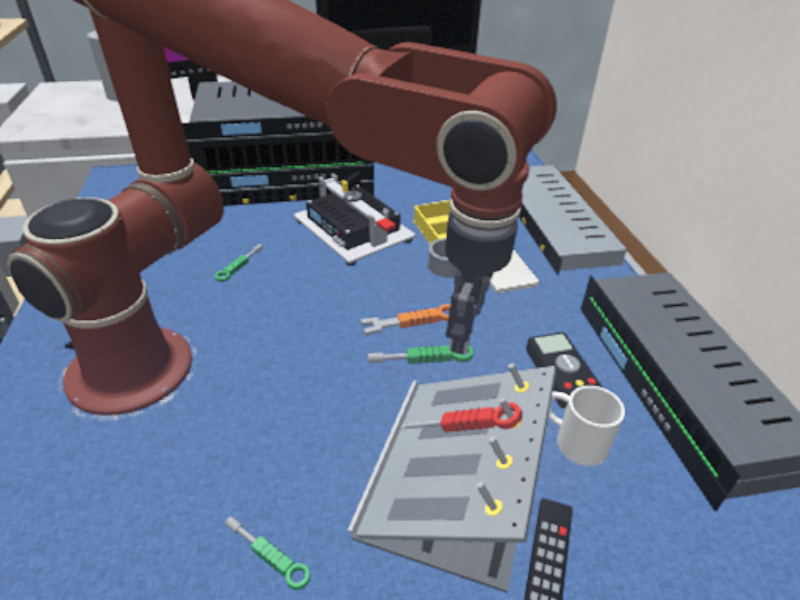

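Request:
step_arm(moves=[[1,0,0.04,0,5],[1,0,0.05,0,5],[1,0,0.05,0,5],[1,0,0.05,-0.03,5],[1,0,0.02,-0.05,5],[1,0,0,-0.05,0],[1,0,0,-0.04,0],[1,0,0,0,0],[1,0,0,0,0]])

```text
t: 24.95
tool_pos: [0.5091, -0.0532, 0.0617]
tool_rot: [-0.085, -3.088, -0.098]
contact_force: [0.4, -0.9, 0.0]
opening: 0.0853
```

```bash
python3 - <<'E'
from h import *
o=st()
E
```

```text
t 24.95 pos [ 0.5091 -0.0532  0.0617] yaw_y 86.8 z [-0.049  0.065 -0.997] F [ 0.4 -0.9  0. ] M [-0.   -0.09  0.01] open 0.0853 q [-0.28 -0.01  1.98  0.05  1.24 -1.81]
```

Request:
step_arm(moves=[[1,0.02,-0.0045,0,-0.8],[1,0,0,-0.02,0],[1,0,0,-0.01,0],[1,0,0,0,0],[1,0,0,0,0]])

```text
t: 25.58
tool_pos: [0.5308, -0.0587, 0.0339]
tool_rot: [-0.107, -3.093, -0.097]
contact_force: [0.1, 0.1, -0.0]
opening: 0.0852
```

```bash
python3 - <<'E'
from h import *
o=st()
S=ctrl.get_image("side")
crop(S,(220,150,320,240),"pics/s28.png",6)
E
```

```text
t 25.57 pos [ 0.5308 -0.0587  0.0339] yaw_y 86.0 z [-0.043  0.064 -0.997] F [ 0.1  0.1 -0. ] M [-0.01  0.05  0.04] open 0.0852 q [-0.28  0.08  1.94  0.05  1.18 -1.8 ]
```

View pics/s28.png

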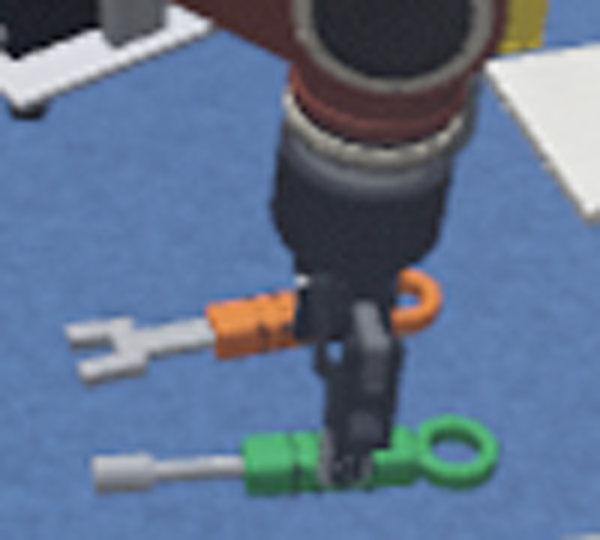

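Request:
step_arm(moves=[[1,-0.002,0,-0.015,0],[1,0,0,-0.01,0],[1,0,0,0,0],[0.4,0,0,0,0],[0,0,0,0,0],[0,0,0,0,0],[0,0,0,0,0],[0,0,0,0,0]], newtons=60)

```text
t: 26.62
tool_pos: [0.5291, -0.0588, 0.0081]
tool_rot: [-0.107, -3.095, -0.096]
contact_force: [-0.4, 0.3, -1.4]
opening: 0.0242
```

```bash
python3 - <<'E'
from h import *
o=st()
S=ctrl.get_image("side")
crop(S,(220,150,320,240),"pics/s29.png",6)
E
```

```text
t 26.62 pos [ 0.5291 -0.0588  0.0081] yaw_y 86.0 z [-0.041  0.063 -0.997] F [-0.4  0.3 -1.4] M [-0.04 -0.04 -0.01] open 0.0242 q [-0.28  0.12  1.95  0.05  1.13 -1.8 ]
```

View pics/s29.png

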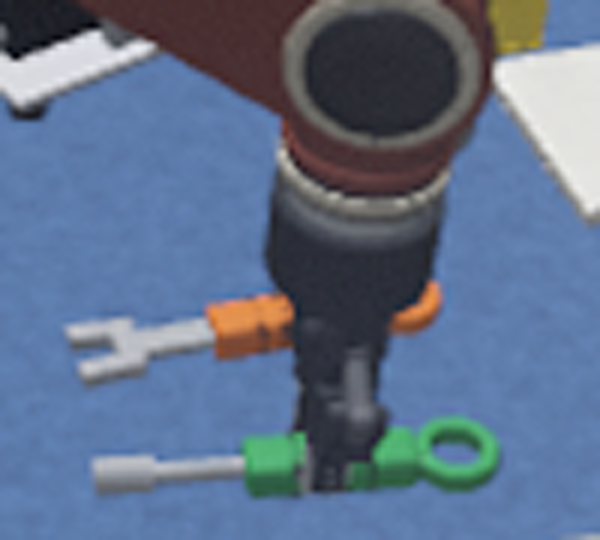

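Request:
step_arm(moves=[[0,0,0,0.02,0],[0,0,0,0.05,0],[0,0,0,0.055,0],[0,0,0,0.05,0],[0,0,0,0.03,0],[0,-0.006,-0.03,0,-4],[0,-0.008,-0.04,0,-4],[0,-0.008,-0.04,0,-4],[0,-0.008,-0.04,0,-4],[0,-0.008,-0.04,0,-4],[0,-0.008,-0.04,0,-4],[0,0,-0.02,0,-1],[0,0,0,0,0],[0,0,0,0,0]])

```text
t: 28.42
tool_pos: [0.4785, -0.3133, 0.2362]
tool_rot: [-0.795, -3.021, -0.102]
contact_force: [0.0, -0.4, -1.8]
opening: 0.0241
```

```bash
python3 - <<'E'
from look import *
S=ctrl.get_image("side");print(plane(S,(220+457/6,150+450/6),.010))
look("pics/s30.png",np.array([.5406,-.3658,.151]),[.0595,-.033,.001],(225,180,365,320),4.2)
E
```

```text
[ 0.59684739 -0.06263359  0.01      ]
t 28.48 pos [ 0.4786 -0.3132  0.2362] yaw_y 60.5 z [ 0.001  0.067 -0.998] F [-0.1 -0.3 -1.3] M [-0.05 -0.02 -0.07] open 0.0243 q [-0.73 -0.05  1.71  0.05  1.53 -1.79]
eye [ 0.5381 -0.3462  0.2372] axis at z [ 0.4971 -0.3417  0.2372] need [-0.0409  0.0045  0.    ]
```

View pics/s30.png

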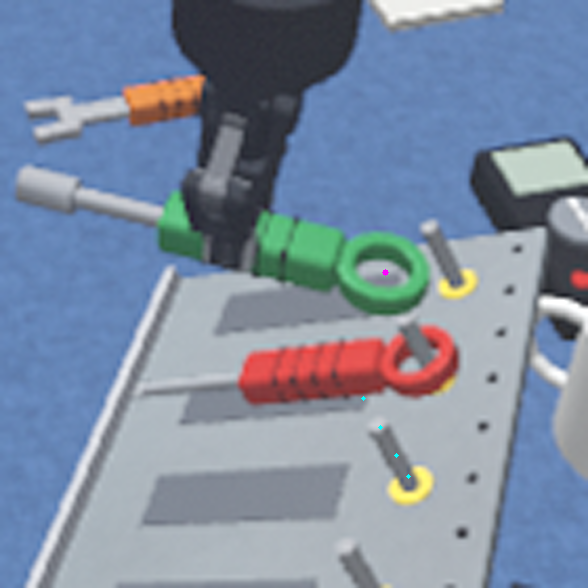

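Request:
step_arm(moves=[[0,-0.006,-0.014,0,0],[0,0,0,-0.02,0],[0,0,0,-0.02,0],[0,0,0,-0.02,0],[0,0,0,-0.004,0],[0,0,0,0,0]])

```text
t: 29.28
tool_pos: [0.4713, -0.325, 0.1647]
tool_rot: [-0.789, -3.018, -0.106]
contact_force: [0.5, 0.1, -0.7]
opening: 0.0244
```

```bash
python3 - <<'E'
from look import *
look("pics/s31.png",np.array([.5406,-.3658,.151]),[.0593,-.033,.001],(265,215,355,305),6.5)
E
```

```text
t 29.27 pos [ 0.4713 -0.325   0.1647] yaw_y 60.6 z [-0.003  0.071 -0.997] F [ 0.5  0.1 -0.7] M [-0.   -0.01  0.05] open 0.0244 q [-0.76  0.01  1.77  0.05  1.41 -1.83]
eye [ 0.5306 -0.358   0.1657] axis at z [ 0.5332 -0.3617  0.1657] need [ 0.0025 -0.0037  0.    ]
```

View pics/s31.png

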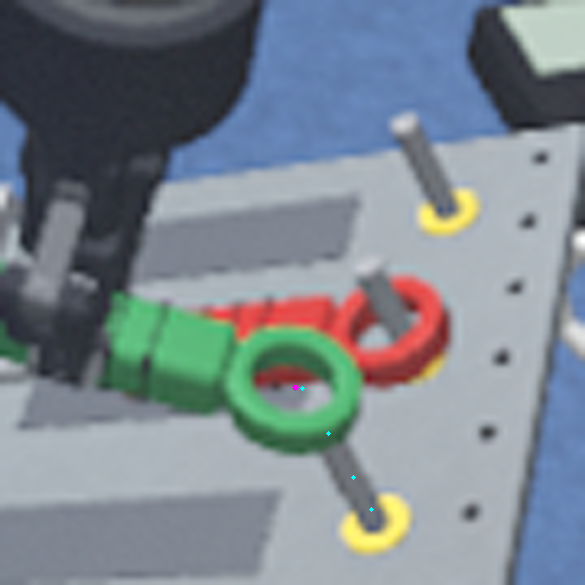

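Request:
step_arm(moves=[[0,0.002,-0.004,0,0],[0,0.004,-0.002,-0.008,0],[0,0.004,-0.002,-0.007,0],[0,0,0,0,0]])

```text
t: 29.82
tool_pos: [0.4832, -0.3346, 0.151]
tool_rot: [-0.79, -3.021, -0.103]
contact_force: [-0.4, 0.7, -1.3]
opening: 0.0242
```

```bash
python3 - <<'E'
from look import *
look("pics/s32.png",np.array([.5406,-.3658,.151]),[.0593,-.033,.001],(265,215,355,305),6.5)
E
```

```text
t 29.82 pos [ 0.4832 -0.3346  0.151 ] yaw_y 60.6 z [ 0.     0.068 -0.998] F [-0.4  0.7 -1.3] M [-0.02 -0.01 -0.05] open 0.0242 q [-0.76  0.05  1.75  0.05  1.38 -1.83]
eye [ 0.5425 -0.3676  0.152 ] axis at z [ 0.5401 -0.3655  0.152 ] need [-0.0024  0.0021  0.    ]
```

View pics/s32.png

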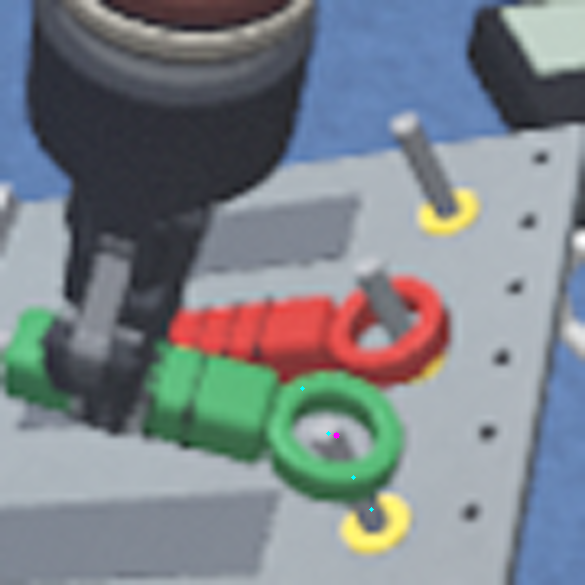

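Request:
step_arm(moves=[[0,0.001,0,-0.006,0],[0,0.003,-0.002,-0.007,0],[0,0,0,-0.002,0],[0,0,0,0,0]])

```text
t: 30.38
tool_pos: [0.4874, -0.3366, 0.1353]
tool_rot: [-0.79, -3.022, -0.103]
contact_force: [0.2, 0.5, -1.6]
opening: 0.0241
```

```bash
python3 - <<'E'
from look import *
look("pics/s33.png",np.array([.5406,-.3658,.151]),[.0593,-.033,.001],(265,215,355,305),6.5)
E
```

```text
t 30.38 pos [ 0.4874 -0.3366  0.1353] yaw_y 60.6 z [ 0.     0.068 -0.998] F [ 0.2  0.5 -1.6] M [-0.1  -0.    0.01] open 0.0241 q [-0.75  0.08  1.75  0.05  1.36 -1.83]
eye [ 0.5467 -0.3696  0.1363] axis at z [ 0.548  -0.3699  0.1363] need [ 0.0013 -0.0003  0.    ]
```

View pics/s33.png

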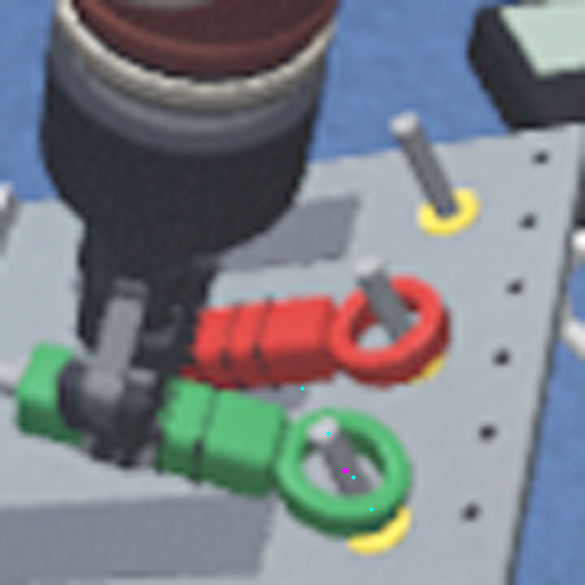

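Request:
step_arm(moves=[[0,0.002,-0.001,-0.002,0],[0.55,0,0,0,0],[0.55,0,0,0,0],[0.55,0,0,0,0],[0.55,0,0,0,0],[0.55,0,0,0.03,0],[0.55,0,0,0.05,0],[1,0,0,0.04,0],[1,0,0,0,0]])

```text
t: 31.55
tool_pos: [0.4895, -0.3377, 0.2581]
tool_rot: [-0.791, -3.023, -0.101]
contact_force: [-0.1, 0.1, -0.2]
opening: 0.0808
```

```bash
python3 - <<'E'
from tools import *
st();T=ctrl.get_image("top");S=ctrl.get_image("side")
meas(T,S,("spanner",))
cv2.imwrite("pics/s34.png",cv2.resize(S["color"][:,:,::-1],(800,600)))
E
```

```text
t 31.55 pos [ 0.4895 -0.3377  0.2581] yaw_y 60.6 z [ 0.002  0.067 -0.998] F [-0.1  0.1 -0.2] M [-0.02  0.04 -0.06] open 0.0808 q [-0.75 -0.01  1.63  0.05  1.56 -1.81]
spanner n 258 az -174.6 len 0.1213 grip [0.5313 0.0451] eye [0.596  0.0512]
```

View pics/s34.png

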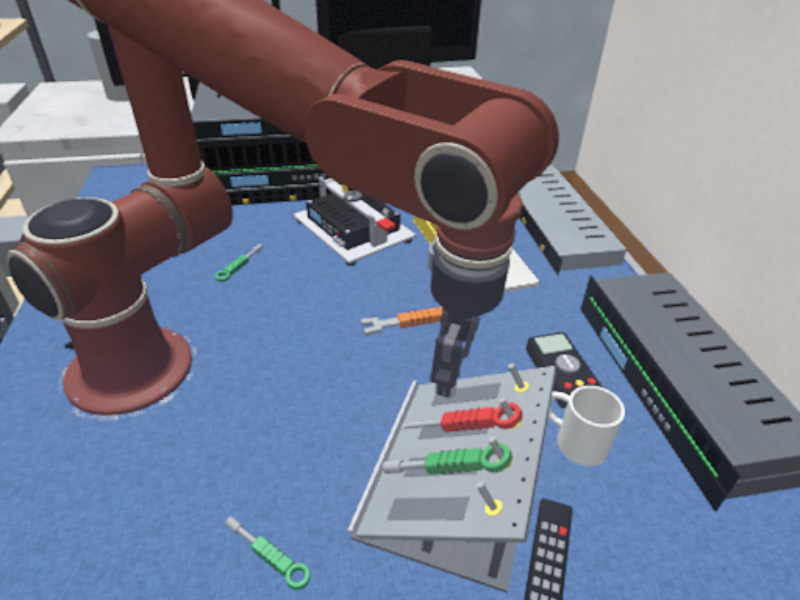

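Request:
step_arm(moves=[[1,0.004,0.035,0,3],[1,0.005,0.04,0,3],[1,0.005,0.04,0,3],[1,0.005,0.04,0,3],[1,0.005,0.04,0,3],[1,0.005,0.04,0,4],[1,0.005,0.04,-0.02,4],[1,0.005,0.04,-0.04,4],[1,0.003,0.03,-0.04,4],[1,0,0.01,-0.04,3],[1,0,0,-0.03,0],[1,0,0,0,0],[1,0,0,0,0]])

```text
t: 33.28
tool_pos: [0.5142, 0.0341, 0.05]
tool_rot: [0.152, -3.052, -0.101]
contact_force: [1.4, 0.6, 0.6]
opening: 0.0855
```

```bash
python3 - <<'E'
from h import *
o=st()
S=ctrl.get_image("side")
crop(S,(215,140,315,230),"pics/s35.png",6)
E
```

```text
t 33.27 pos [0.5142 0.0341 0.05  ] yaw_y 95.5 z [-0.088  0.062 -0.994] F [1.4 0.6 0.6] M [-0.05 -0.06 -0.02] open 0.0855 q [-0.11  0.04  1.95  0.05  1.24 -1.8 ]
```

View pics/s35.png

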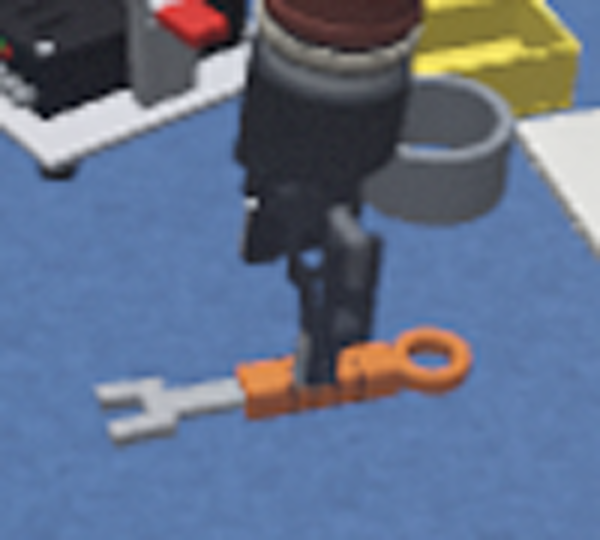

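Request:
step_arm(moves=[[1,0.01,0.006,0,0],[1,0.009,0.005,-0.008,0],[1,0,0,-0.01,0],[1,0,0,0,0],[1,0,0,0,0]])

```text
t: 33.95
tool_pos: [0.5374, 0.0452, 0.0342]
tool_rot: [0.151, -3.058, -0.1]
contact_force: [-0.8, 0.3, -0.9]
opening: 0.085
```

```bash
python3 - <<'E'
from h import *
o=st()
S=ctrl.get_image("side")
crop(S,(215,140,315,230),"pics/s36.png",6)
E
```

```text
t 33.95 pos [0.5374 0.0452 0.0342] yaw_y 95.5 z [-0.081  0.061 -0.995] F [-0.8  0.3 -0.9] M [-0.01 -0.02  0.  ] open 0.0850 q [-0.08  0.11  1.91  0.06  1.21 -1.77]
```

View pics/s36.png

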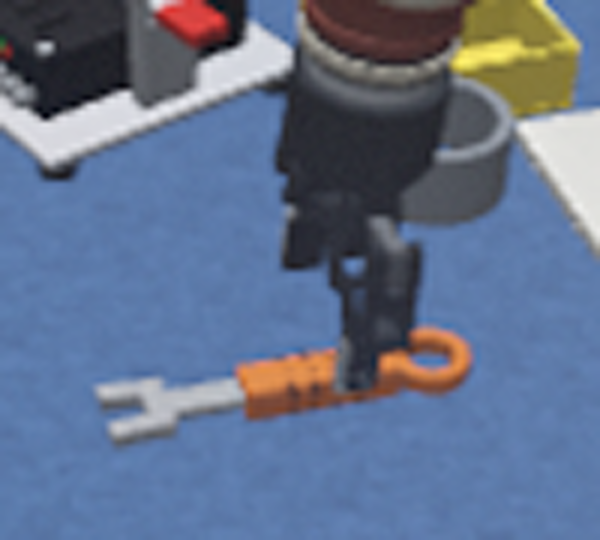

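```bash
python3 - <<'E'
from h import *
S=ctrl.get_image("side")
f=lambda a,z:plane(S,np.array(a)/6+[215,140],z).round(4)
print("finger tip near",f((355,390),.04),f((355,390),.03)); print("handle work end top",f((240,370),.02),"near bottom",f((245,417),0),"eye c",f((432,362),.010))
e=f((432,362),.010); d=np.array([np.cos(np.radians(-174.6)),np.sin(np.radians(-174.6)),0]); print("grip from eye",e+.065*d)
E
```

```text
finger tip near [ 0.5441 -0.      0.04  ] [0.5472 0.0112 0.03  ]
handle work end top [0.4956 0.0469 0.02  ] near bottom [0.4961 0.0331 0.    ] eye c [0.5978 0.0492 0.01  ]
grip from eye [0.53308847 0.04308296 0.01      ]
```

Request:
step_arm(moves=[[1,-0.004,-0.001,-0.015,0],[1,0,0,-0.01,0],[1,0,0,0,0],[0.4,0,0,0,0],[0,0,0,0,0],[0,0,0,0,0],[0,0,0,0,0],[0,0,0,0,0]], newtons=60)

```text
t: 35.05
tool_pos: [0.5331, 0.044, 0.008]
tool_rot: [0.151, -3.059, -0.1]
contact_force: [-0.9, 0.1, -2.0]
opening: 0.0247
```

```bash
python3 - <<'E'
from h import *
o=st()
S=ctrl.get_image("side")
crop(S,(215,140,315,230),"pics/s37.png",6)
E
```

```text
t 35.05 pos [0.5331 0.044  0.008 ] yaw_y 95.5 z [-0.08   0.061 -0.995] F [-0.9  0.1 -2. ] M [-0.04 -0.01 -0.  ] open 0.0247 q [-0.09  0.14  1.92  0.06  1.16 -1.78]
```

View pics/s37.png

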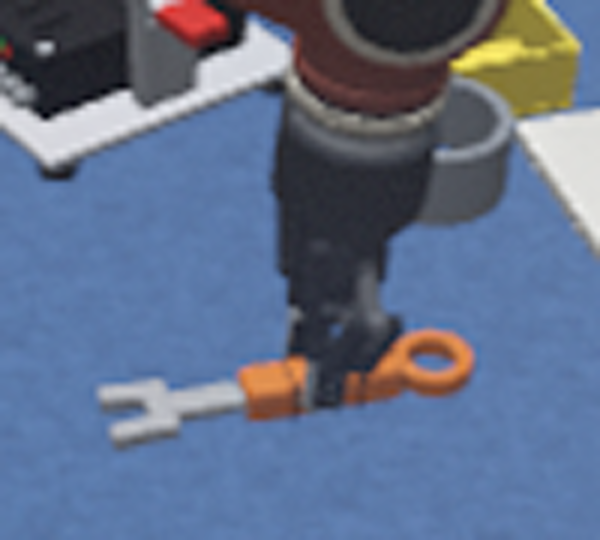

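Request:
step_arm(moves=[[0,0,0,0.02,0],[0,0,0,0.045,0],[0,0,0,0.05,0],[0,0,0,0.05,0],[0,0,0,0.03,0],[0,-0.008,-0.035,0,-3],[0,-0.009,-0.04,0,-4],[0,-0.009,-0.04,0,-4],[0,-0.009,-0.04,0,-4],[0,-0.009,-0.04,0,-4],[0,-0.009,-0.04,0,-4],[0,-0.009,-0.04,0,-4],[0,-0.009,-0.04,0,-4],[0,-0.009,-0.04,0,-3],[0,-0.004,-0.02,0,0],[0,0,0,0,0],[0,0,0,0,0]])

```text
t: 37.22
tool_pos: [0.4419, -0.3403, 0.2284]
tool_rot: [-0.782, -2.999, -0.121]
contact_force: [-0.5, 0.4, -2.4]
opening: 0.024
```

```bash
python3 - <<'E'
from look import *
look("pics/s38.png",np.array([.5066,-.4268,.1505]),[.0569,-.0315,.001],(225,190,365,330),4.2)
E
```

```text
t 37.23 pos [ 0.4419 -0.3403  0.2284] yaw_y 60.7 z [-0.019  0.085 -0.996] F [-0.5  0.4 -2.4] M [-0.03 -0.05 -0.08] open 0.0240 q [-0.81 -0.06  1.73  0.05  1.54 -1.88]
eye [ 0.4988 -0.3718  0.2294] axis at z [ 0.4668 -0.4048  0.2294] need [-0.032  -0.0329  0.    ]
```

View pics/s38.png

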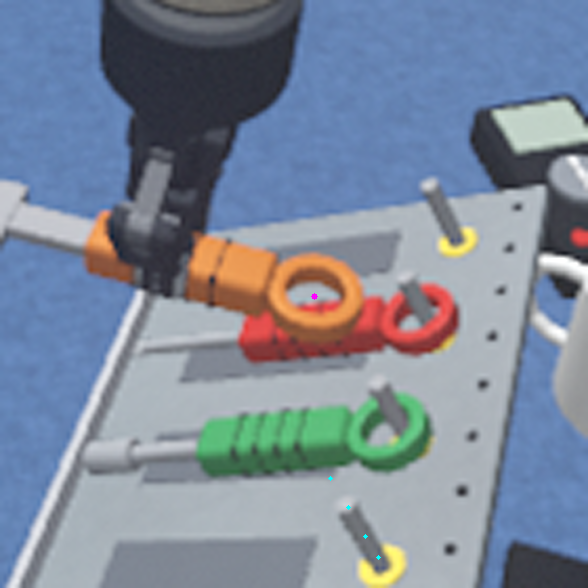

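Request:
step_arm(moves=[[0,-0.001,-0.025,0,0],[0,-0.001,-0.023,0,0],[0,0,0,-0.02,0],[0,0,0,-0.02,0],[0,0,0,-0.015,0],[0,0,0,0,0],[0,0,0,0,0]])

```text
t: 38.15
tool_pos: [0.4398, -0.388, 0.1672]
tool_rot: [-0.775, -2.997, -0.125]
contact_force: [-0.8, -0.2, -1.3]
opening: 0.0242
```

```bash
python3 - <<'E'
from look import *
look("pics/s39.png",np.array([.5066,-.4268,.1505]),[.0569,-.0315,.001],(255,245,345,335),6.5)
E
```

```text
t 38.15 pos [ 0.4398 -0.388   0.1672] yaw_y 60.9 z [-0.022  0.089 -0.996] F [-0.8 -0.2 -1.3] M [-0.05 -0.01 -0.02] open 0.0242 q [-0.87  0.06  1.72  0.04  1.45 -1.94]
eye [ 0.4967 -0.4195  0.1682] axis at z [ 0.4977 -0.4219  0.1682] need [ 0.0009 -0.0024  0.    ]
```

View pics/s39.png

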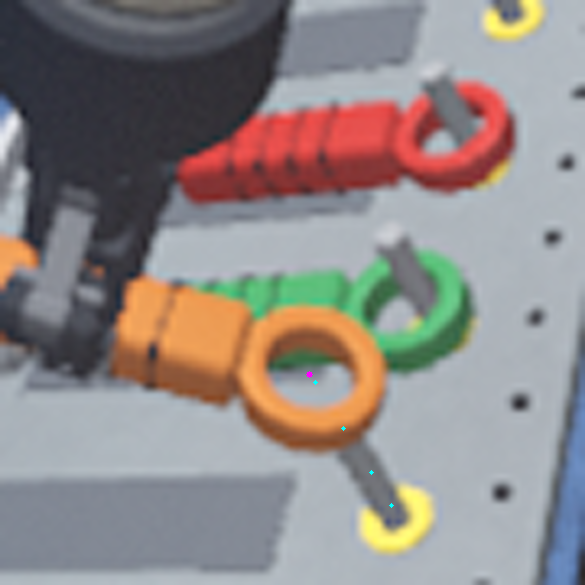

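Request:
step_arm(moves=[[0,0.001,-0.002,0,0],[0,0.003,-0.002,-0.008,0],[0,0.004,-0.002,-0.008,0],[0,0,0,0,0]])

```text
t: 38.7
tool_pos: [0.4492, -0.395, 0.1519]
tool_rot: [-0.775, -3.0, -0.122]
contact_force: [-0.8, 0.4, -1.7]
opening: 0.0245
```

```bash
python3 - <<'E'
from look import *
look("pics/s40.png",np.array([.5066,-.4268,.1505]),[.0569,-.0315,.001],(255,245,345,335),6.5)
E
```

```text
t 38.70 pos [ 0.4492 -0.395   0.1519] yaw_y 60.9 z [-0.02   0.086 -0.996] F [-0.8  0.4 -1.7] M [-0.09  0.01  0.02] open 0.0245 q [-0.87  0.1   1.7   0.04  1.42 -1.94]
eye [ 0.5061 -0.4265  0.1529] axis at z [ 0.5054 -0.4261  0.1529] need [-0.0007  0.0004  0.    ]
```

View pics/s40.png

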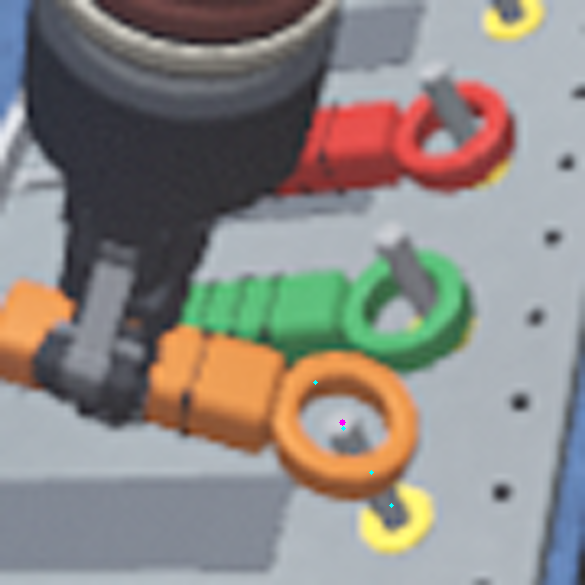

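Request:
step_arm(moves=[[0,0.003,-0.002,-0.007,0],[0,0.004,-0.002,-0.007,0],[0,0.001,0,-0.003,0],[0,0,0,0,0]])

```text
t: 39.25
tool_pos: [0.4576, -0.3992, 0.1339]
tool_rot: [-0.775, -3.0, -0.123]
contact_force: [-0.3, -0.5, -1.4]
opening: 0.0245
```

```bash
python3 - <<'E'
from look import *
look("pics/s41.png",np.array([.5066,-.4268,.1505]),[.0569,-.0315,.001],(255,245,345,335),6.5)
E
```

```text
t 39.25 pos [ 0.4576 -0.3992  0.1339] yaw_y 60.9 z [-0.02   0.087 -0.996] F [-0.3 -0.5 -1.4] M [-0.01 -0.    0.1 ] open 0.0245 q [-0.86  0.14  1.69  0.04  1.39 -1.93]
eye [ 0.5145 -0.4307  0.1349] axis at z [ 0.5145 -0.4312  0.1349] need [ 0.     -0.0005  0.    ]
```

View pics/s41.png

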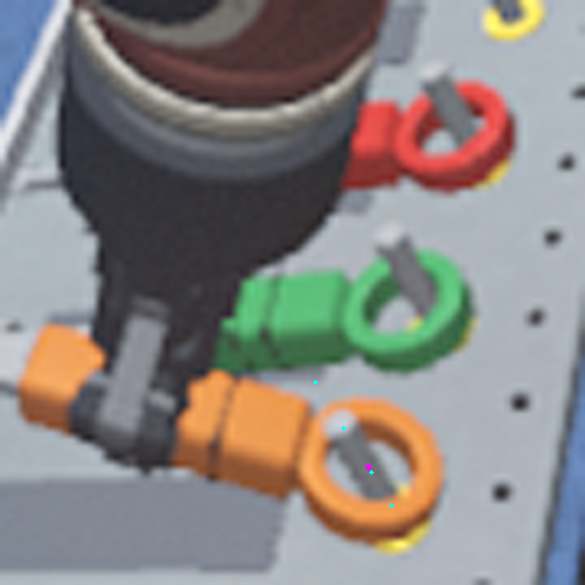

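Request:
step_arm(moves=[[0.55,0,0,0,0],[0.55,0,0,0,0],[0.55,0,0,0,0],[0.55,0,0,0,0],[0.55,0,0,0.03,0],[0.55,0,0,0.05,0],[0.8,0,0,0.05,0],[0.8,-0.05,0.03,0.03,0],[0.8,-0.05,0.05,0,0],[0.8,0,0.06,0,0],[0.8,0,0.06,0,0],[0.8,0,0,0,0],[0.8,0,0,0,0]])

```text
t: 40.92
tool_pos: [0.3622, -0.2021, 0.2999]
tool_rot: [-0.78, -3.006, -0.116]
contact_force: [0.4, -1.2, 0.5]
opening: 0.0679
```

```bash
python3 - <<'E'
from h import *
st();T=ctrl.get_image("top");S=ctrl.get_image("side")
cv2.imwrite("pics/s42.png",cv2.resize(S["color"][:,:,::-1],(800,600)))
cv2.imwrite("pics/t42.png",cv2.resize(T["color"][:,:,::-1],(800,600)))
crop(S,(195,90,265,140),"pics/sk.png",10)
E
```

```text
t 40.92 pos [ 0.3622 -0.2021  0.2999] yaw_y 60.8 z [-0.014  0.081 -0.997] F [ 0.4 -1.2  0.5] M [-0.   -0.01  0.05] open 0.0679 q [-0.72 -0.47  1.95  0.05  1.73 -1.78]
```

View pics/s42.png

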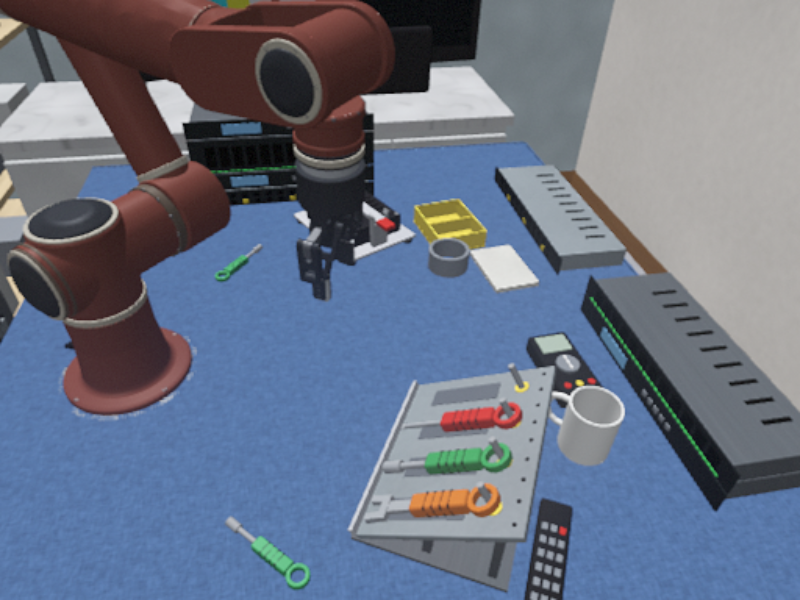

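View pics/t42.png

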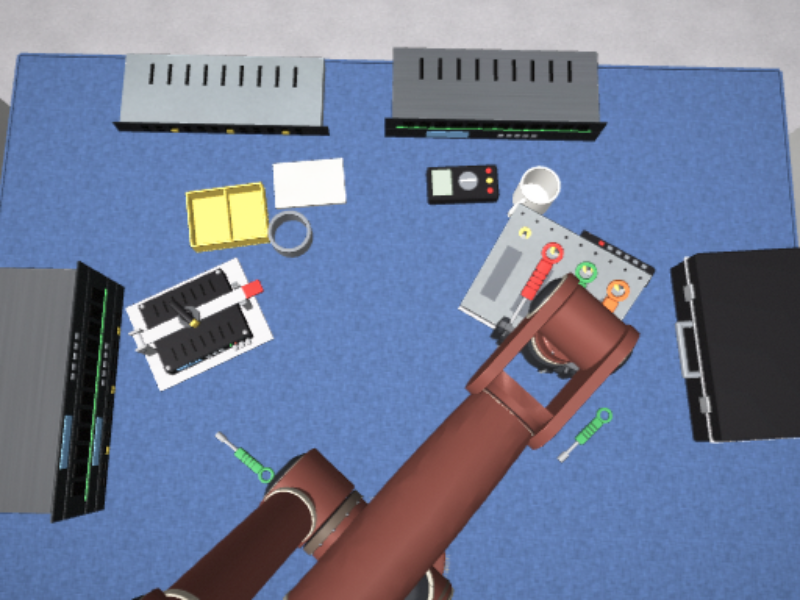

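View pics/sk.png

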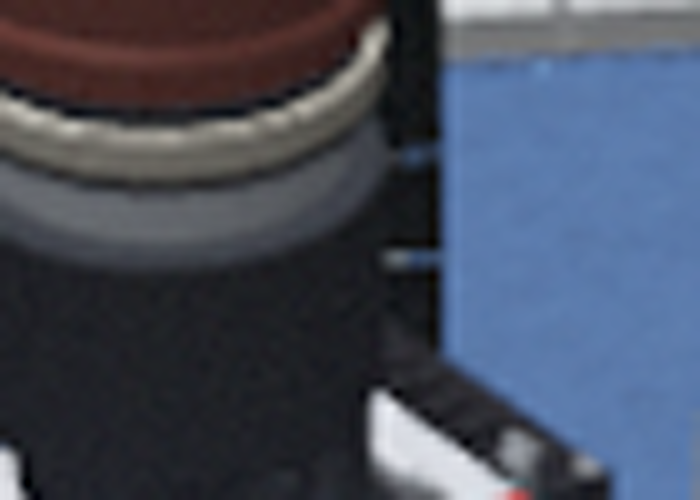

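```bash
python3 -c "
from station import ctrl
print(ctrl.finish_job())"
```

```text
the job is handed in; nothing more can be done
None
```

I've handed the job in: the bar is closed, the clamp screw is tightened to clutch slip, and all three tools are hung up.

- **Bar:** I pinched the nose and swung it into the catch until it met the stop, where the wrist force rose to about 27 N. Afterwards both cameras showed it lying in the fork.
- **Knob:** I turned it about 98° clockwise. The wrist torque jumped from about 0.08 to 0.34–0.38 N m, which matches the clutch's 0.35 N m, and I stopped within 8° of that. The side picture puts the yellow end about 6° (0.1 rad) ahead of the white line. That angle is only good to a few degrees, so the torque jump is the stronger sign that the clutch slipped.
- **Tools:** The red screwdriver is on peg 1, the large green nut driver on peg 2 and the orange spanner on peg 3. No yellow extractor was on the table. The two small green look-alikes stay where they were.
- **Last check:** The side picture showed all three eyes on their pegs with the tools lying on the board. The top view showed the bar closed and the other items unmoved, and the arm was clear of everything. In that side view the gripper hid the knob, so its last close look was just after I let it go.

The gripper drifted up to about 5° off vertical during the run, with no visible effect on the placings.

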